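# Trace the foot seam of a bronze bust with a sprung stylus

### The arm

A 7-joint arm with a two-finger parallel gripper is mounted at the origin on the work surface. World frame = base frame: x ahead of the robot, y to its left, z up, the work surface at z = 0. Lengths are in m, angles in degrees, forces in N, time in s.
With the tool pointing down it reaches from about 0.425 to 1.025 m from the base axis. Payload 9.4 kg.
Tool frame: the origin (TCP) lies on the centre line of the jaws, within the pads' length; the fingertips stand 8 mm ahead of it and the grasp point (between the pads) lies 11 mm behind it (ctrl.nose_length is the distance from the TCP to the fingertips, in m); z points along the fingers, y is the line along which they close (so a half turn about z gives the same grasp; the last joint's range is limited). The gripper opens to 85 mm and grips with 20 to 120 N. Pads are 22 mm wide; open, the fingers measure 114 mm over their backs; the gripper's body (76 mm by 85 mm) begins 54 mm behind the grasp point. The pads swing forward as they close: fully open they stand 13 mm farther back than shut.
Start: joints at [59.146, 34.337, -0.143, 91.639, 0.103, 54.024, -4.572], TCP at [0.323, -0.649, 0.239] pointing down, gripper open.
Joint ranges: [-147.43, 147.43], [-19.82, 112.94], [-74.19, 73.91], [6.32, 146.72], [-59.91, 239.91], [6.04, 106.73], [-150.56, 150.56]. Speed limits (degrees/s): [127.2, 127.2, 172.46, 172.46, 180, 180, 180].

### API

Orientations are given as [roll, pitch, yaw] about the fixed x, y, z axes, in that order (R = Rz(yaw) Ry(pitch) Rx(roll)).
In Python, from bench import telemetry, imaging, ctrl gives the robot as it stands.
- The arm moves only by the tool apply_moves, never from a script. Its argument "series" is text: rows parted by semicolons, each of 5 numbers parted by spaces: the shift along the tool's x, y, z in units of 50 mm (1.0 is 50 mm), then the turn about the tool's z in units of 0.08 rad (1.0 is 0.08 rad), then the opening, from -1 (shut) to 1 (fully open). In form: x y z turn jaw; .... A call has 1 to 5 rows; each row shifts and turns the commanded pose from where the row before left it, along the tool's axes as they then stand; what a row does not reach is not made up. A row lasts 1/8 s, in which the tool goes at most 62.5 mm and 10.7 degrees, less where a joint would pass 70% of its speed; a pose out of reach is approached as far as the arm can. A call with a number of a shift or a turn outside -1 to 1 is refused whole. A call with a gripper value outside its range is refused whole. The fingers move at their own pace and stop on an object; the grip force is fixed at half the most. Time passes only in rows, so rows that do not move let the fingers close. It gives the time, the measured TCP pose, the force, the opening and the grip force at its end, in the units of the state.
- telemetry.get_state(): the state, without advancing time (a new reading comes with each control period).
- imaging.get_image(name): name is "side" or "top"; returns (picture, depth): 400x640x3 uint8, red, green, blue; 400x640 float32, m along the optical axis (not along the pixel's ray), 0 where there is no reading.
- imaging.camera_model(name): a dict with "fovy" (degrees; the focal length in pixels is half the picture's height over the tangent of half this angle, whatever the lens; pixels are square), "cx", "cy" (the principal point, pixels), "dist" ([k1, k2, p1, p2, k3] as OpenCV has them; the pictures are not rectified), "R" (3x3) and "t" (3): a world point X has camera coordinates R X + t. Camera axes: x right, y down, z forward; pixel columns grow to the right and rows downward; lengths in m; the calibration is good to about 2 mm. A picture is of the moment at which its call begins. camera_model takes no time and is no camera call.
- ctrl.sign_off(): hands the job in; it is judged then, once.
Trained networks look in the newest picture that a camera, given by its name, has taken for a name from the list of things; names that differ only in an ending like _2 or _b are one class to them, and where a whole thing is asked for, a point or a joint stands for the part that bears it (a point fixed in the world has none). Each returns a list of dicts, best first, with "score" (0 to 1); they miss things now and then, are a little off and sometimes report something else, mostly with a low value. They report only what shows in the picture. A call takes as long as a camera call. They do not tell look-alikes from the thing itself.
- imaging.look_for(camera, name): "location" ([column, row] in pixels, amid what is visible of it).
- imaging.cut_out(camera, name): "pixels" (400x640 bool, what is visible of it) and "location" ([column, row] in pixels, amid what is visible of it).
- imaging.tip_of(camera, name): "location" ([column, row] in pixels: a listed point, or the origin of a listed thing).
The state is a dict: "clock": time; "joints": joint angles; "dq": joint speeds; "joint_torque": joint torques, N m; "tool_pos": TCP position; "tool_rot": TCP orientation; "contact_force": force on the tool from outside, world axes, zero at the start; "torque": the same for the moment, N m; "finger_gap": finger opening in m; "grasp_force": force on a finger pad.
Only numpy, scipy, OpenCV 4.12 (cv2) and the standard library are available. Lean on these libraries where they do the work, as an engineer would, in place of code of your own. Each camera call takes 0.05 s, during which the arm holds its last target. There are 200 camera calls.

### The job

Take the sprung stylus from its leaning stand and run its point slowly (about 2 cm per second) along the seam between the bust's drum and its foot plate, from the pair of studs to the single stud, keeping the point lightly pressed into the corner all the way with its spring neither fully out nor bottomed, and the stylus leaning outwards about 40 degrees so that it passes under the rim. Then put the stylus back fully home in its stand and let go; do not jab the casting or push on it with the robot, and leave everything else on the bench where it stands.

Things in the scene. Friction and masses are not known exactly. Their poses are not given: they have to be found in the camera images.
- stylus: the stylus, 154 mm long, about 150 g, standing in the leaning stand. Its z runs from point to handle; origin: centre of the 8 mm ball point when fully out. Along z: sprung rod 6 mm thick to 22 mm, steel shaft 14 mm thick to 60 mm, collar 42 mm across from 60 to 66 mm, square wooden handle 22 x 22 mm (sides along x and y) from 66 to 150 mm
- stylus_grip (a point): the place to grip: on the stylus axis in the handle, 118 mm above the origin; axes as body stylus
- stylus_point (a point): centre of the 8 mm ball at the stylus's sprung point; moves with the spring
- stylus_tip (a joint): how far the sprung point is pushed in, m: 0 fully out, 0.010 bottomed; takes about 1 N to start and 3.5 N at 0.010
- stand: steel tool stand, fixed: base 120 x 100 x 14 mm with a square sleeve (50 x 50 mm outside, 20 x 20 mm hole, 72 mm deep) leaning 25 degrees from vertical towards the stand's -x (its front, roughly towards the robot). Origin centre of underside. The stylus stands in the hole, its collar resting on the sleeve's top face
- stand_mouth (a point): centre of the top face of the sleeve, about 83 mm above the table; z axis points out along the sleeve (25 degrees from vertical). At home the stylus z axis is along it and the stylus origin is 60 mm down the hole.
- casting: bronze bust, fixed, 241 mm tall; origin centre of underside, -x is where the face looks. Foot plate 200 mm across, 20 mm thick; drum 120 mm across up to z 84; rim 144 mm across, z 84 to 98; above it shoulders 105 mm wide along y and head. Seam: corner of drum and plate, traced over 96 degrees on its +y side. Studs (16 mm across, 12 high, 89 mm out): pair = start, single = finish
- seam0 (a point): point 0 of 9 along the seam, 12 degrees (13 mm) apart: where the centre of the ball point lies when it sits in the corner, touching drum and plate (64 mm from the axis, 24 mm above the table), the start (at the pair of studs); axes as body casting
- seam1 (a point): point 1 of 9 along the seam, 12 degrees (13 mm) apart: where the centre of the ball point lies when it sits in the corner, touching drum and plate (64 mm from the axis, 24 mm above the table); axes as body casting
- seam2 (a point): point 2 of 9 along the seam, 12 degrees (13 mm) apart: where the centre of the ball point lies when it sits in the corner, touching drum and plate (64 mm from the axis, 24 mm above the table); axes as body casting
- seam3 (a point): point 3 of 9 along the seam, 12 degrees (13 mm) apart: where the centre of the ball point lies when it sits in the corner, touching drum and plate (64 mm from the axis, 24 mm above the table); axes as body casting
- seam4 (a point): point 4 of 9 along the seam, 12 degrees (13 mm) apart: where the centre of the ball point lies when it sits in the corner, touching drum and plate (64 mm from the axis, 24 mm above the table); axes as body casting
- seam5 (a point): point 5 of 9 along the seam, 12 degrees (13 mm) apart: where the centre of the ball point lies when it sits in the corner, touching drum and plate (64 mm from the axis, 24 mm above the table); axes as body casting
- seam6 (a point): point 6 of 9 along the seam, 12 degrees (13 mm) apart: where the centre of the ball point lies when it sits in the corner, touching drum and plate (64 mm from the axis, 24 mm above the table); axes as body casting
- seam7 (a point): point 7 of 9 along the seam, 12 degrees (13 mm) apart: where the centre of the ball point lies when it sits in the corner, touching drum and plate (64 mm from the axis, 24 mm above the table); axes as body casting
- seam8 (a point): point 8 of 9 along the seam, 12 degrees (13 mm) apart: where the centre of the ball point lies when it sits in the corner, touching drum and plate (64 mm from the axis, 24 mm above the table), the finish (at the single stud); axes as body casting
- brush_pot: dark pot 76 mm across and 90 mm tall holding three upright brushes that rise to about 205 mm; origin centre of underside; bystander
- jar: amber glass jar, 60 mm across, 75 mm tall; origin centre of underside; bystander
- paint_tin: round tin, 72 mm across, 90 mm tall; origin centre of underside; bystander, beside the stand
- polish_tin: short round tin, 60 mm across, 40 mm tall; origin centre of underside; bystander
- wax_tin: flat aluminium tin, 76 mm across, 28 mm tall; origin centre of underside; bystander
- flat_brush: brush lying on the table, up to 200 mm long along its x, under 35 mm high; bystander
- wood_block: wooden block 90 x 55 x 35 mm; origin centre of underside; bystander
Not all that is in view belongs to the job. Leave any green or purple look-alike of the stylus alone.

How it is judged (in metres and radians):
On the way, in this order (a step that is already met when the one before it is completed fails the run):
1. the stylus is out of the stand and its point is clear of it (distance between stylus_point and stand_mouth above 0.09 m), for 0.1 s.
2. the point is at seam point 0 (within 5 mm), its spring part-pressed, stylus leaning 20 to 55 degrees, moving slowly (below 0.10 m/s) (distance between stylus_point and seam0 below 0.005 m and value of joint stylus_tip between 0.0008 and 0.0095 m and angle between stylus's own z axis and vertical between 0.35 and 0.96 rad and linear speed of stylus below 0.1 m/s), for 0.05 s.
3. the point is at seam point 1 (within 5 mm), its spring part-pressed, stylus leaning 20 to 55 degrees, moving slowly (below 0.10 m/s) (distance between stylus_point and seam1 below 0.005 m and value of joint stylus_tip between 0.0008 and 0.0095 m and angle between stylus's own z axis and vertical between 0.35 and 0.96 rad and linear speed of stylus below 0.1 m/s), for 0.05 s.
4. the point is at seam point 2 (within 5 mm), its spring part-pressed, stylus leaning 20 to 55 degrees, moving slowly (below 0.10 m/s) (distance between stylus_point and seam2 below 0.005 m and value of joint stylus_tip between 0.0008 and 0.0095 m and angle between stylus's own z axis and vertical between 0.35 and 0.96 rad and linear speed of stylus below 0.1 m/s), for 0.05 s.
5. the point is at seam point 3 (within 5 mm), its spring part-pressed, stylus leaning 20 to 55 degrees, moving slowly (below 0.10 m/s) (distance between stylus_point and seam3 below 0.005 m and value of joint stylus_tip between 0.0008 and 0.0095 m and angle between stylus's own z axis and vertical between 0.35 and 0.96 rad and linear speed of stylus below 0.1 m/s), for 0.05 s.
6. the point is at seam point 4 (within 5 mm), its spring part-pressed, stylus leaning 20 to 55 degrees, moving slowly (below 0.10 m/s) (distance between stylus_point and seam4 below 0.005 m and value of joint stylus_tip between 0.0008 and 0.0095 m and angle between stylus's own z axis and vertical between 0.35 and 0.96 rad and linear speed of stylus below 0.1 m/s), for 0.05 s.
7. the point is at seam point 5 (within 5 mm), its spring part-pressed, stylus leaning 20 to 55 degrees, moving slowly (below 0.10 m/s) (distance between stylus_point and seam5 below 0.005 m and value of joint stylus_tip between 0.0008 and 0.0095 m and angle between stylus's own z axis and vertical between 0.35 and 0.96 rad and linear speed of stylus below 0.1 m/s), for 0.05 s.
8. the point is at seam point 6 (within 5 mm), its spring part-pressed, stylus leaning 20 to 55 degrees, moving slowly (below 0.10 m/s) (distance between stylus_point and seam6 below 0.005 m and value of joint stylus_tip between 0.0008 and 0.0095 m and angle between stylus's own z axis and vertical between 0.35 and 0.96 rad and linear speed of stylus below 0.1 m/s), for 0.05 s.
9. the point is at seam point 7 (within 5 mm), its spring part-pressed, stylus leaning 20 to 55 degrees, moving slowly (below 0.10 m/s) (distance between stylus_point and seam7 below 0.005 m and value of joint stylus_tip between 0.0008 and 0.0095 m and angle between stylus's own z axis and vertical between 0.35 and 0.96 rad and linear speed of stylus below 0.1 m/s), for 0.05 s.
10. the point is at seam point 8 (within 5 mm), its spring part-pressed, stylus leaning 20 to 55 degrees, moving slowly (below 0.10 m/s) (distance between stylus_point and seam8 below 0.005 m and value of joint stylus_tip between 0.0008 and 0.0095 m and angle between stylus's own z axis and vertical between 0.35 and 0.96 rad and linear speed of stylus below 0.1 m/s), for 0.05 s.
At the end, for the whole second after the job is handed in: The stylus is back in its stand: collar seated on the sleeve (grip point 50 to 66 mm above the mouth along the sleeve), within 15 mm sideways; axis within 0.22 rad of the sleeve's, at rest and not touched by the fingers; every bystander is within 30 mm of where it started (x of stylus_grip in the frame of stand_mouth between -0.015 and 0.015 m and y of stylus_grip in the frame of stand_mouth between -0.015 and 0.015 m and z of stylus_grip in the frame of stand_mouth between 0.05 and 0.066 m and angle between the z axis of stylus and the z axis of stand_mouth, either way round below 0.22 rad and linear speed of stylus below 0.02 m/s and contact force between stylus and the fingers below 0.1 N and distance of each of brush_pot, jar, paint_tin, polish_tin, wax_tin, flat_brush, wood_block from where it was at the start of the episode below 0.03 m).
It fails at once if the point came off the seam (spring fully out) between its two ends (value of joint stylus_tip below 0.0002 m and horizontal distance between stylus_point and casting below 0.07 m and height (world z) of stylus_point below 0.034 m and distance between stylus_point and seam0 above 0.016 m and distance between stylus_point and seam8 above 0.016 m).
It fails at once if a bystander was shifted more than 30 mm or knocked (distance of any of brush_pot, jar, paint_tin, polish_tin, wax_tin, flat_brush, wood_block from where it was at the start of the episode above 0.03 m).
It fails at once if the stylus was jabbed hard into the casting (over 20 N) (contact force between stylus and casting above 20 N).
It fails at once if the robot itself pushed on the casting (over 5 N) (contact force between any of the arm, the fingers and casting above 5 N).
It fails at once if the point was rushed while pressed at the seam (stylus faster than 0.15 m/s) (value of joint stylus_tip above 0.001 m and horizontal distance between stylus_point and casting below 0.072 m and height (world z) of stylus_point below 0.04 m and linear speed of stylus above 0.15 m/s).
It also fails if it takes over 72 s, if anything falls off the work surface, if the arm or the gripper's body presses on something with over 40 N, if the wrist force passes 120 N, or if a joint passes its speed limit or range.

## Working session

There is one attempt and no reset: what is moved stays moved. The work goes in short steps, Python scripts to look and compute and a tool call to move; the robot and the scene stay as the last step left them, time stands still between calls to the robot, and variables do not carry over. Pictures are saved under pics/ and viewed, at most 10 in all, crops included, and the job is handed in when it is done.

Besides the shell and the picture viewer there is one more tool, called after "Emit:" as name(argument=value, ...), one argument or row to a line, values as JSON. apply_moves: Moves the arm, as the interface text tells. Shifts and turns lie within -1 to 1; 1 stands for 50 mm of shift or 0.08 rad of turn. Its arguments: {"type":"object","properties":{"series":{"type":"string"}},"required":["series"]}

```bash
ls; mkdir -p pics
cat > h.py <<'E'
from bench import telemetry, imaging, ctrl
import numpy as np, cv2
def cam(n):
    m=imaging.camera_model(n); f=200/np.tan(np.radians(m['fovy'])/2)
    K=np.array([[f,0,m['cx']],[0,f,m['cy']],[0,0,1]]); return K,np.array(m['dist'],float),np.array(m['R']),np.array(m['t'])
def ray(n,uv):
    K,d,R,t=cam(n); p=cv2.undistortPoints(np.array(uv,float).reshape(-1,1,2),K,d).reshape(-1,2)
    v=np.c_[p,np.ones(len(p))]; return -R.T@t, v@R
def atz(n,uv,z):
    o,v=ray(n,uv); return o+v*((z-o[2])/v[:,2])[:,None]
def atd(n,uv,dep):
    o,v=ray(n,uv); return o+v*np.asarray(dep,float).reshape(-1,1)
def proj(n,X):
    K,d,R,t=cam(n); return cv2.projectPoints(np.array(X,float).reshape(-1,3),cv2.Rodrigues(R)[0],t,K,d)[0].reshape(-1,2)
def cloud(n,dep,mask):
    r,c=np.nonzero(mask&(dep>0)); return atd(n,np.c_[c,r],dep[r,c])
def tri(uvs,uvt):
    (o1,a),(o2,b)=ray('side',uvs),ray('top',uvt); a=a[0];b=b[0]
    s=np.linalg.lstsq(np.c_[a,-b],o2-o1,rcond=None)[0]; p,q=o1+s[0]*a,o2+s[1]*b
    return (p+q)/2,np.linalg.norm(p-q)
E
cat > a.py <<'E'
from h import *
print(telemetry.get_state())
for n in('side','top'):
    im,d=imaging.get_image(n); np.savez(f'{n}0.npz',im=im,d=d); cv2.imwrite(f'pics/{n}0.png',im[...,::-1])
    print(n,imaging.camera_model(n))
    for k in('stylus','stand','casting','brush_pot','jar','paint_tin','polish_tin','wax_tin','flat_brush','wood_block'):
        print(k,[(np.round(o['location']).astype(int).tolist(),round(o['score'],2)) for o in imaging.look_for(n,k)][:4])
    for k in('stylus','stylus_grip','stylus_point','stand','stand_mouth','casting','seam0','seam2','seam4','seam6','seam8'):
        print('tip',k,[(np.round(o['location'],1).tolist(),round(o['score'],2)) for o in imaging.tip_of(n,k)][:3])
E
python3 a.py
```

```text
pics
{'clock': 0.0, 'joints': array([59.14560268, 34.3866443 , -0.14584074, 91.68108679,  0.10063243,
       54.02445513, -4.57372634]), 'dq': array([ 0.05690904, -0.05464002, -0.0631934 , -0.09255779,  0.08242058,
       -0.09351366,  0.03930636]), 'joint_torque': array([-2.10300313e-03, -7.76457310e+01,  1.56477883e+00, -2.58011466e+01,
        1.23830466e-02,  8.94175755e-03,  4.38110987e-06]), 'tool_pos': array([ 0.32282664, -0.64863703,  0.23838911]), 'tool_rot': array([-1.79908155e+02,  6.32040339e-03,  2.64602776e+01]), 'contact_force': array([-0.09833219, -0.2128463 ,  0.30128606]), 'torque': array([ 0.01894472, -0.02751727, -0.0222183 ]), 'grasp_force': 0.0, 'finger_gap': 0.08514813454100861}
side {'fovy': 51.757837226198816, 'cx': 322.7089755770997, 'cy': 202.5112850041865, 'dist': array([-0.06566096,  0.        ,  0.        ,  0.        ,  0.        ]), 'R': array([[ 0.97023982, -0.24202663, -0.00760322],
       [-0.18063278, -0.70249793, -0.68838104],
       [ 0.16126529,  0.66926809, -0.7253094 ]]), 't': array([-0.53392847,  0.21439227,  1.00494025])}
stylus [([283, 135]
[... 2088 characters left out ...]
us_grip [([236.7, 326.3], 0.94), ([253.7, 249.3], 0.87), ([132.8, 313.2], 0.71)]
tip stylus_point [([201.5, 306.5], 0.53), ([283.9, 276.0], 0.43), ([378.8, 177.4], 0.32)]
tip stand []
tip stand_mouth [([391.4, 207.9], 0.15)]
tip casting [([248.9, 152.0], 0.69), ([397.3, 189.8], 0.61)]
tip seam0 [([383.1, 202.2], 0.86), ([379.2, 197.1], 0.83), ([379.0, 173.7], 0.78)]
tip seam2 [([383.1, 202.2], 0.86), ([379.2, 197.1], 0.83), ([379.0, 173.7], 0.78)]
tip seam4 [([383.1, 202.2], 0.86), ([379.2, 197.1], 0.83), ([379.0, 173.7], 0.78)]
tip seam6 [([383.1, 202.2], 0.86), ([379.2, 197.1], 0.83), ([379.0, 173.7], 0.78)]
tip seam8 [([383.1, 202.2], 0.86), ([379.2, 197.1], 0.83), ([379.0, 173.7], 0.78)]
```

View pics/side0.png

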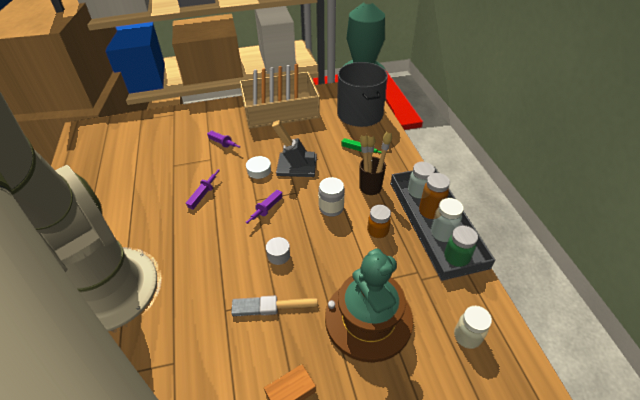

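View pics/top0.png

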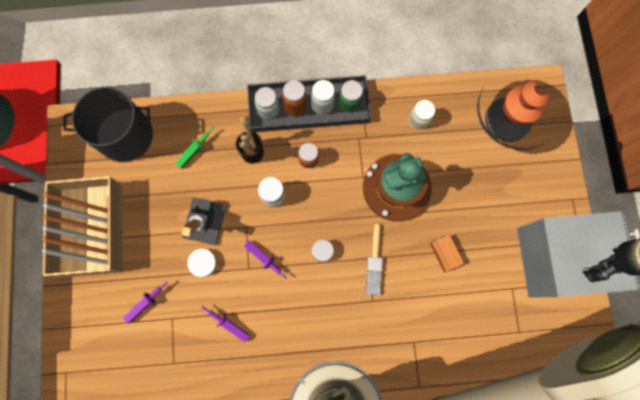

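```bash
python3 - <<'E'
import numpy as np,cv2
s=np.load('side0.npz')['im'];t=np.load('top0.npz')['im']
A=cv2.resize(t[150:240,350:450],None,fx=4,fy=4,interpolation=3)
B=cv2.resize(t[180:260,160:260],None,fx=4,fy=4,interpolation=3)
C=cv2.resize(s[110:190,240:340],None,fx=4,fy=4,interpolation=3)
D=cv2.resize(s[240:360,315:420],None,fx=2.4,fy=2.4,interpolation=3)
o=np.zeros((600,800,3),np.uint8); o[:280,:400]=A[:280];o[:280,400:]=B[:280]; o[280:600,:400]=C; o[300:588,400:652]=D
cv2.imwrite('pics/crop1.png',o[...,::-1])
E
python3 - <<'E'
import sys; sys.path.insert(0,'.')
import os; os.chdir('.')
from h import *
for nm in('casting','stand','stylus','paint_tin','brush_pot','jar'):
  for n in('side','top'):
    d=np.load(f'{n}0.npz')['d']
    for o in imaging.cut_out(n,nm)[:4]:
        P=cloud(n,d,o['pixels']); 
        if len(P): print(nm,n,round(o['score'],2),np.round(o['location']),len(P),'med',np.median(P,0).round(3),'lo',np.percentile(P,3,axis=0).round(3),'hi',np.percentile(P,97,axis=0).round(3))
E
```

```text
casting side 0.78 [373. 312.] 6948 med [ 0.583 -0.266  0.099] lo [ 0.511 -0.327  0.012] hi [ 0.675 -0.192  0.239]
casting side 0.63 [284. 134.] 255 med [0.514 0.332 0.13 ] lo [0.491 0.316 0.089] hi [0.539 0.347 0.169]
casting top 0.8 [397. 188.] 3619 med [ 0.575 -0.217  0.098] lo [ 0.509 -0.315  0.016] hi [ 0.666 -0.15   0.239]
stand side 0.74 [299. 162.] 1133 med [0.545 0.307 0.02 ] lo [0.487 0.272 0.002] hi [0.602 0.38  0.092]
stand top 0.9 [207. 217.] 1181 med [0.547 0.312 0.017] lo [0.486 0.275 0.008] hi [0.601 0.369 0.093]
stand top 0.34 [396. 191.] 3751 med [ 0.575 -0.217  0.098] lo [ 0.508 -0.317  0.013] hi [ 0.669 -0.148  0.239]
stylus side 0.96 [264. 201.] 357 med [0.423 0.159 0.028] lo [0.376 0.118 0.01 ] hi [0.47  0.206 0.041]
stylus side 0.66 [286. 135.] 311 med [0.516 0.332 0.12 ] lo [0.491 0.316 0.001] hi [0.553 0.49  0.168]
stylus side 0.65 [351. 145.] 163 med [0.739 0.366 0.024] lo [0.715 0.34  0.005] hi [0.76  0.395 0.032]
stylus side 0.48 [228. 136.] 256 med [0.33  0.496 0.027] lo [0.286 0.453 0.003] hi [0.37  0.549 0.041]
stylus top 0.89 [142. 306.] 394 med [0.319 
[... 305 characters left out ...]
 0.351 0.026] lo [ 0.716  0.303 -0.001] hi [0.809 0.394 0.039]
paint_tin side 0.94 [333. 197.] 899 med [0.601 0.105 0.074] lo [0.571 0.091 0.006] hi [0.635 0.157 0.094]
paint_tin top 0.95 [271. 192.] 615 med [0.598 0.125 0.089] lo [0.57  0.094 0.027] hi [0.633 0.158 0.095]
paint_tin top 0.6 [398. 188.] 3670 med [ 0.575 -0.217  0.098] lo [ 0.509 -0.315  0.016] hi [ 0.667 -0.15   0.239]
brush_pot top 0.84 [248. 144.] 787 med [0.735 0.173 0.079] lo [0.702 0.146 0.004] hi [0.772 0.211 0.198]
jar side 0.96 [379. 221.] 627 med [ 0.701 -0.002  0.057] lo [ 0.68  -0.015  0.009] hi [0.729 0.033 0.079]
jar top 0.79 [310. 156.] 449 med [0.7   0.014 0.072] lo [ 0.679 -0.013  0.   ] hi [0.741 0.041 0.079]
```

View pics/crop1.png

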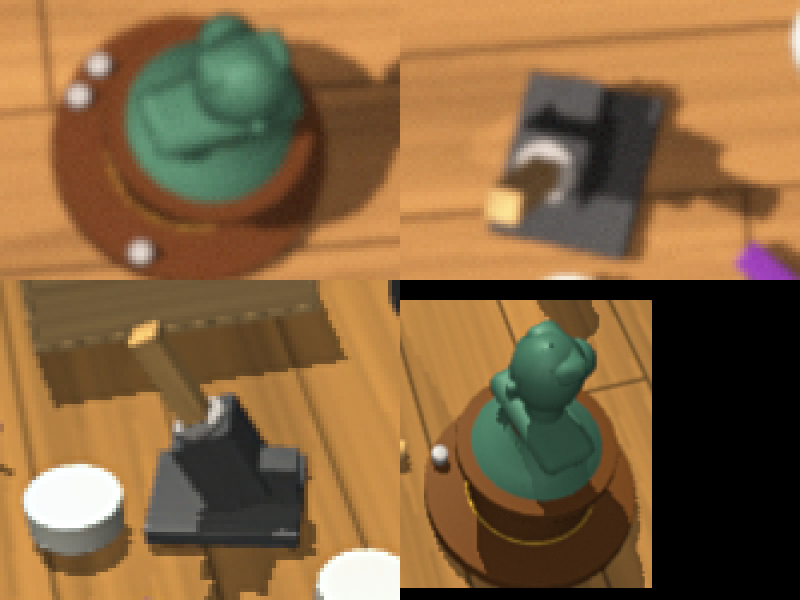

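```bash
cat > b.py <<'E'
from h import *
from scipy.optimize import least_squares
st=atz('top',[[374.5,166.2],[369.5,174],[385,212.7]],.032); print('studs',st.round(4))
P=[]
for n in('side','top'):
    d=np.load(f'{n}0.npz')['d']; imaging.get_image(n)
    o=imaging.cut_out(n,'casting')[0]; Q=cloud(n,d,o['pixels']); P.append(Q)
    # drum rim points: top annulus z~.098
    r=Q[(abs(Q[:,2]-.098)<.004)]; p=Q[(abs(Q[:,2]-.020)<.004)]
    print(n,'z rim',len(r),'plate',len(p))
    for nm,S,R in(('rim',r,.072),('plate',p,.100)):
        # centre so that outer hull lies on radius R
        h=cv2.convexHull((S[:,:2]*1e4).astype(np.float32))[:,0]/1e4
        f=least_squares(lambda c:np.linalg.norm(h-c,axis=1)-R,[.59,-.22],loss='soft_l1',f_scale=.002)
        print(nm,f.x.round(4),np.sqrt(np.mean(f.fun**2)).round(4),len(h))
    m=o['pixels'].astype(np.uint8); c=max(cv2.findContours(m,0,1)[0],key=len)[:,0]
    X=atz(n,c,.020); 
    f=least_squares(lambda c:np.linalg.norm(X[:,:2]-c,axis=1)-.1,[.59,-.22],loss='cauchy',f_scale=.002)
    print('contour plate',f.x.round(4),(abs(f.fun)<.004).sum(),len(X))
    c=f.x
    for s in st: print('stud r,ang',np.linalg.norm(s[:2]-c).round(4),np.degrees(np.arctan2(*(s[:2]-c)[::-1])).round(1))
# stylus handle
H=[]
for n in('side','top'):
    d=np.load(f'{n}0.npz')['d']
    for o in imaging.cut_out(n,'stylus'):
        Q=cloud(n,d,o['pixels']); 
        if np.linalg.norm(np.median(Q,0)[:2]-[.515,.333])<.04:
            Q=Q[(Q[:,2]>.1)&(np.linalg.norm(Q[:,:2]-[.515,.333],axis=1)<.06)]; H.append(Q)
            c=Q.mean(0); v=np.linalg.svd(Q-c)[2][0]; v*=np.sign(v[2]); print(n,len(Q),c.round(4),v.round(3),'lean',np.degrees(np.arccos(v[2])).round(1),'yaw',np.degrees(np.arctan2(v[1],v[0])).round(1))
    o=imaging.cut_out(n,'stand')[0]; Q=cloud(n,d,o['pixels']); Q=Q[abs(Q[:,2]-.014)<.004]
    b=cv2.minAreaRect((Q[:,:2]*1e3).astype(np.float32)); print('stand',b)
np.savez('hand.npz',a=H[0],b=H[-1])
E
python3 b.py
```

```text
studs [[ 0.6587 -0.1761  0.032 ]
 [ 0.6367 -0.1591  0.032 ]
 [ 0.5198 -0.1907  0.032 ]]
side z rim 1065 plate 2161
rim [ 0.5988 -0.2362] 0.0006 36
plate [ 0.5986 -0.2357] 0.0013 40
contour plate [ 0.5974 -0.2382] 175 279
stud r,ang 0.0873 45.3
stud r,ang 0.0883 63.6
stud r,ang 0.091 148.5
top z rim 628 plate 1102
rim [ 0.5973 -0.2359] 0.001 36
plate [ 0.5971 -0.2367] 0.0014 33
contour plate [ 0.5969 -0.2368] 168 196
stud r,ang 0.0866 44.4
stud r,ang 0.0873 62.9
stud r,ang 0.0898 149.1
side 239 [0.5095 0.3346 0.1375] [-0.444  0.164  0.881] lean 28.3 yaw 159.8
stand ((544.998046875, 327.87030029296875), (104.23377990722656, 122.0931625366211), 71.72413635253906)
top 187 [0.5095 0.337  0.142 ] [-0.46   0.179  0.87 ] lean 29.6 yaw 158.7
stand ((545.357421875, 328.774169921875), (98.73070526123047, 119.72364807128906), 72.63993835449219)
```

Run:
```python
from h import *
from scipy.optimize import least_squares
T,e=tri([276.3,123.3],[186.3,231.5]); print('end tri',T.round(4),e)
print(atz('side',[276.3,123.3],.1646).round(4),atz('top',[186.3,231.5],.1646).round(4))
# fit square prism 22mm lean 25, yaw 162 to handle clouds: distance to nearest face of infinite prism
z=np.load('hand.npz')
for yaw in(160,162,164):
  y=np.radians(yaw);a=np.radians(25); u=np.array([np.cos(y),np.sin(y),0]); ax=u*np.sin(a)+np.array([0,0,1])*np.cos(a); e2=np.array([-np.sin(y),np.cos(y),0]); e1=np.cross(e2,ax)
  c0=np.array([.5452,.3283,0]); 
  for k in 'ab':
    Q=z[k]; Q=Q[(Q[:,2]>.105)&(Q[:,2]<.158)]
    def f(p):
        m=np.array([.51,.335,.13])+p[0]*e1+p[1]*e2; l=Q-m; A=np.abs(np.c_[l@e1,l@e2])-.011; return A.max(1)
    r=least_squares(f,[0,0],loss='soft_l1',f_scale=.001); m=np.array([.51,.335,.13])+r.x[0]*e1+r.x[1]*e2
    g=m+ax*((.1356-m[2])/ax[2]); mo=m+ax*((.083-m[2])/ax[2])
    print(yaw,k,'grip',g.round(4),'mouth',mo.round(4),'lat',((g-c0)@e2).round(4),'rms',np.sqrt(np.mean(r.fun**2)).round(4))
```

```text
end tri [0.4951 0.3422 0.1653] 0.005925837989162461
[[0.4982 0.344  0.1646]] [[0.4922 0.3423 0.1646]]
160 a grip [0.5084 0.3422 0.1356] mouth [0.5314 0.3338 0.083 ] lat -0.0004 rms 0.0016
160 b grip [0.5076 0.3417 0.1356] mouth [0.5307 0.3333 0.083 ] lat 0.0003 rms 0.0008
162 a grip [0.5083 0.3421 0.1356] mouth [0.5317 0.3345 0.083 ] lat -0.0017 rms 0.0016
162 b grip [0.5076 0.3417 0.1356] mouth [0.5309 0.3341 0.083 ] lat -0.0011 rms 0.0008
164 a grip [0.5084 0.3419 0.1356] mouth [0.532  0.3351 0.083 ] lat -0.0029 rms 0.0016
164 b grip [0.5076 0.3416 0.1356] mouth [0.5312 0.3348 0.083 ] lat -0.0024 rms 0.0008
```

```bash
cat > plan.py <<'E'
from h import *
def rows(p0,yaw0,pts,jaw,step=.048,tstep=.9):
    """pts: list of (x,y,z,yaw[,n]); returns rows; tracks rounding error"""
    p=np.array(p0,float);y=yaw0;out=[]
    for w in pts:
        q=np.array(w[:3]);n=int(np.ceil(max(np.linalg.norm(q-p)/step,abs(np.radians(w[3]-y))/.08/tstep,1)))
        if len(w)>4:n=max(n,w[4])
        P0=p.copy();Y0=y
        for i in range(1,n+1):
            g=P0+(q-P0)*i/n; gy=Y0+(w[3]-Y0)*i/n
            c,s=np.cos(np.radians(y)),np.sin(np.radians(y)); T=np.array([[c,s,0],[s,-c,0],[0,0,-1]])
            r=np.round(T.T@(g-p)/.05,2); t=np.round(-np.radians(gy-y)/.08,2)
            p=p+T@r*.05; y-=np.degrees(t*.08); out.append((*r,t,jaw))
    return out
def show(o):
    for i in range(0,len(o),5): print('; '.join(' '.join(f'{v:g}'.replace('-0 ','0 ') for v in r) for r in o[i:i+5]))
    print(len(o),'rows')
def now():
    s=telemetry.get_state(); return s['tool_pos'],s['tool_rot'][2]
E
python3 - <<'E'
from plan import *
p,y=now()
show(rows(p,y,[(.45,-.33,.30,70),(.48,-.02,.29,120),(.508,.342,.24,161)],1))
E
```

```text
0.47 -0.42 -0.11 -0.86 1; 0.49 -0.38 -0.11 -0.87 1; 0.52 -0.35 -0.11 -0.86 1; 0.54 -0.31 -0.11 -0.86 1; 0.56 -0.28 -0.11 -0.87 1
0.58 -0.23 -0.11 -0.86 1; 0.59 -0.19 -0.11 -0.86 1; 0.61 -0.16 -0.11 -0.87 1; 0.61 -0.11 -0.11 -0.86 1; 0.62 -0.06 -0.11 -0.87 1
0.62 -0.03 -0.11 -0.86 1; 0.46 -0.12 0.02 -0.84 1; 0.48 -0.09 0.01 -0.84 1; 0.47 -0.05 0.02 -0.84 1; 0.48 -0.03 0.01 -0.84 1
0.48 0.01 0.02 -0.84 1; 0.48 0.04 0.01 -0.83 1; 0.47 0.07 0.02 -0.84 1; 0.47 0.1 0.01 -0.84 1; 0.46 0.14 0.02 -0.84 1
0.45 0.16 0.01 -0.84 1; 0.44 0.2 0.02 -0.84 1; 0.42 0.22 0.01 -0.84 1; 0.41 0.26 0.02 -0.84 1; 0.6 0.41 0.1 -0.89 1
0.57 0.45 0.1 -0.9 1; 0.53 0.49 0.1 -0.89 1; 0.5 0.53 0.1 -0.9 1; 0.46 0.56 0.1 -0.89 1; 0.41 0.6 0.1 -0.9 1
0.38 0.62 0.1 -0.89 1; 0.33 0.65 0.1 -0.89 1; 0.28 0.67 0.1 -0.9 1; 0.23 0.68 0.1 -0.89 1
34 rows
```

Emit:
apply_moves(
  series="0.47 -0.42 -0.11 -0.86 1; 0.49 -0.38 -0.11 -0.87 1; 0.52 -0.35 -0.11 -0.86 1; 0.54 -0.31 -0.11 -0.86 1; 0.56 -0.28 -0.11 -0.87 1",
)

```text
clock: 3.82
tool_pos: [0.3813, -0.5023, 0.2671]
tool_rot: [180.0, 0.0, 46.5]
contact_force: [0.8, 0.7, -0.4]
finger_gap: 0.0853
grasp_force: 0.0
```

Emit:
apply_moves(
  series="0.58 -0.23 -0.11 -0.86 1; 0.59 -0.19 -0.11 -0.86 1; 0.61 -0.16 -0.11 -0.87 1; 0.61 -0.11 -0.11 -0.86 1; 0.62 -0.06 -0.11 -0.87 1",
)

```text
clock: 4.45
tool_pos: [0.4394, -0.3572, 0.2947]
tool_rot: [180.0, 0.0, 66.3]
contact_force: [1.6, 0.3, -0.2]
finger_gap: 0.0856
grasp_force: 0.0
```

Emit:
apply_moves(
  series="0.62 -0.03 -0.11 -0.86 1; 0.46 -0.12 0.02 -0.84 1; 0.48 -0.09 0.01 -0.84 1; 0.47 -0.05 0.02 -0.84 1; 0.48 -0.03 0.01 -0.84 1",
)

```text
clock: 5.08
tool_pos: [0.4589, -0.2334, 0.2966]
tool_rot: [-180.0, -0.0, 85.6]
contact_force: [-0.5, 0.5, 0.3]
finger_gap: 0.0854
grasp_force: 0.0
```

Emit:
apply_moves(
  series="0.48 0.01 0.02 -0.84 1; 0.48 0.04 0.01 -0.83 1; 0.47 0.07 0.02 -0.84 1; 0.47 0.1 0.01 -0.84 1; 0.46 0.14 0.02 -0.84 1",
)

```text
clock: 5.7
tool_pos: [0.4709, -0.1138, 0.2928]
tool_rot: [180.0, 0.0, 104.9]
contact_force: [-0.6, 0.2, 0.5]
finger_gap: 0.0854
grasp_force: 0.0
```

Emit:
apply_moves(
  series="0.45 0.16 0.01 -0.84 1; 0.44 0.2 0.02 -0.84 1; 0.42 0.22 0.01 -0.84 1; 0.41 0.26 0.02 -0.84 1; 0.6 0.41 0.1 -0.89 1",
)

```text
clock: 6.32
tool_pos: [0.4833, 0.0174, 0.2848]
tool_rot: [180.0, 0.0, 124.3]
contact_force: [0.1, 1.2, -0.3]
finger_gap: 0.0853
grasp_force: 0.0
```

Emit:
apply_moves(
  series="0.57 0.45 0.1 -0.9 1; 0.53 0.49 0.1 -0.89 1; 0.5 0.53 0.1 -0.9 1; 0.46 0.56 0.1 -0.89 1; 0.41 0.6 0.1 -0.9 1",
)

```text
clock: 6.95
tool_pos: [0.4969, 0.1993, 0.2595]
tool_rot: [180.0, -0.0, 144.9]
contact_force: [0.7, -1.3, 0.3]
finger_gap: 0.0854
grasp_force: 0.0
```

Emit:
apply_moves(
  series="0.38 0.62 0.1 -0.89 1; 0.33 0.65 0.1 -0.89 1; 0.28 0.67 0.1 -0.9 1; 0.23 0.68 0.1 -0.89 1; 0 0 0 0 1",
)

```text
clock: 7.58
tool_pos: [0.5067, 0.3457, 0.2392]
tool_rot: [179.9, -0.1, 161.3]
contact_force: [-0.4, -0.3, 0.1]
finger_gap: 0.085
grasp_force: 0.0
```

Run:
```python
from plan import *
s=telemetry.get_state(); print(s['joints'].round(1),s['clock'],s['tool_pos'].round(4),s['tool_rot'].round(2))
p,y=now()
show(rows(p,y,[(.508,.342,.19,161),(.508,.342,.1246,161,3)],1))
```

```text
[-12.   31.8 -41.4 105.1  25.7  52.9   6.3] 7.575 [0.5067 0.3457 0.2392] [ 1.7991e+02 -1.1000e-01  1.6133e+02]
-0.02 -0.03 0.49 0.04 1; -0.03 -0.03 0.49 0.03 1; 0 -0 0.44 0 1; 0 -0 0.43 0 1; 0 -0 0.44 0 1
5 rows
```

Emit:
apply_moves(
  series="-0.02 -0.03 0.49 0.04 1; -0.03 -0.03 0.49 0.03 1; 0 0 0.44 0 1; 0 0 0.43 0 1; 0 0 0.44 0 1",
)

```text
clock: 8.2
tool_pos: [0.5093, 0.3376, 0.1246]
tool_rot: [-180.0, 0.0, 160.6]
contact_force: [-0.6, 0.7, 0.4]
finger_gap: 0.0855
grasp_force: 0.0
```

Emit:
apply_moves(
  series="0 0 0 0 1; 0 0 0 0 -1; 0 0 0 0 -1; 0 0 0 0 -1; 0 0 0 0 -1",
)

```text
clock: 8.82
tool_pos: [0.5097, 0.339, 0.1258]
tool_rot: [179.9, 0.0, 160.7]
contact_force: [0.6, 0.9, -0.1]
finger_gap: 0.0212
grasp_force: 62.4
```

Emit:
apply_moves(
  series="0 0 0 0 -1; 0 0 0 0 -1; 0 0 0 0 -1",
)

```text
clock: 9.2
tool_pos: [0.5096, 0.3389, 0.1256]
tool_rot: [179.9, 0.0, 160.7]
contact_force: [1.1, 3.0, 1.2]
finger_gap: 0.021
grasp_force: 62.7
```

Run:
```python
from plan import *
s=telemetry.get_state(); print(s)
a=imaging.get_image('side')[0][100:190,230:350];b=imaging.get_image('top')[0][170:260,150:270]
cv2.imwrite('pics/g1.png',cv2.resize(np.vstack([a,b]),None,fx=3,fy=3,interpolation=2)[...,::-1])
```

```text
{'clock': 9.2, 'joints': array([-15.6937839 ,  38.85027165, -35.43255648, 110.79096326,
        33.65672228,  40.96017513,  -0.66123439]), 'dq': array([ 0.04417864, -0.07445276, -0.10912242,  0.03480409, -0.10914511,
        0.05411566, -0.04490718]), 'joint_torque': array([  1.50528051, -69.15651083,  -7.63506085, -14.92045373,
        -0.11346785,   1.39363691,  -0.11904371]), 'tool_pos': array([0.50956094, 0.338869  , 0.12556575]), 'tool_rot': array([1.79921478e+02, 1.37759428e-02, 1.60688114e+02]), 'contact_force': array([1.12223117, 3.00672434, 1.22879992]), 'torque': array([ 0.91107986, -0.39417848,  0.11599449]), 'grasp_force': 62.705451250076294, 'finger_gap': 0.020978318297715022}
```

View pics/g1.png

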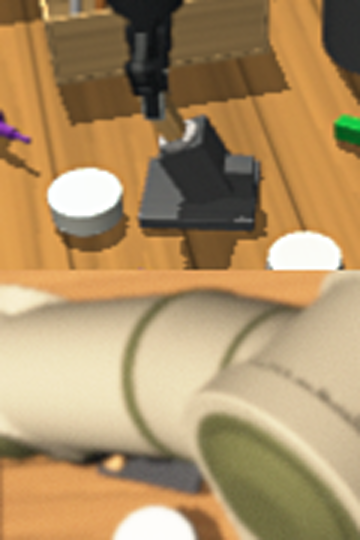

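Emit:
apply_moves(
  series="0.09 0.02 -0.19 0 -1; 0.09 0.02 -0.19 0 -1; 0.09 0.02 -0.19 0 -1; 0 0 0 0 -1",
)

```text
clock: 9.8
tool_pos: [0.4972, 0.3454, 0.1545]
tool_rot: [-180.0, 0.0, 160.7]
contact_force: [-0.0, -0.4, -2.4]
finger_gap: 0.0208
grasp_force: 62.3
```

Emit:
apply_moves(
  series="0.12 0 0 0 -1; 0.12 0 0 0 -1; 0.12 0 0 0 -1; 0.12 0 0 0 -1; 0.12 0 0 0 -1",
)

```text
clock: 10.42
tool_pos: [0.4705, 0.3546, 0.1537]
tool_rot: [-180.0, 0.1, 160.6]
contact_force: [7.1, -1.7, -0.5]
finger_gap: 0.0211
grasp_force: 62.1
```

```bash
cat > look.py <<'E'
from plan import *
import sys
s=telemetry.get_state(); print({k:np.round(s[k],4) for k in('clock','tool_pos','tool_rot','contact_force','torque','grasp_force')})
for n in('side','top'):
    im,d=imaging.get_image(n); np.savez(f'{n}1.npz',im=im,d=d)
x,y=[int(v) for v in proj('side',s['tool_pos'])[0]]
im=np.load('side1.npz')['im'][max(0,y-60):y+60,max(0,x-70):x+70]
cv2.imwrite(sys.argv[1],cv2.resize(im,None,fx=4,fy=4,interpolation=2)[...,::-1])
print('crop origin',max(0,x-70),max(0,y-60))
for n in('side','top'):
    print(n,[(k,[(np.round(o['location'],1).tolist(),round(o['score'],2)) for o in imaging.tip_of(n,k)][:5]) for k in('stylus_point','stylus_grip')])
E
python3 look.py pics/l1.png
```

```text
{'clock': np.float64(10.425), 'tool_pos': array([0.4705, 0.3546, 0.1537]), 'tool_rot': array([-1.799788e+02,  1.212000e-01,  1.606118e+02]), 'contact_force': array([ 7.0626, -1.6626, -0.5259]), 'torque': array([-0.7338, -1.9678, -0.0187]), 'grasp_force': np.float64(62.1493)}
crop origin 196 65
side [('stylus_point', [([247.8, 222.8], 0.51)]), ('stylus_grip', [([273.8, 198.8], 0.84), ([214.1, 135.1], 0.82), ([195.0, 198.8], 0.78), ([352.4, 145.7], 0.48)])]
top [('stylus_point', [([212.0, 130.2], 0.39), ([200.4, 305.7], 0.37), ([252.3, 154.6], 0.31)]), ('stylus_grip', [([183.0, 159.6], 0.85), ([135.4, 313.1], 0.79), ([233.0, 329.3], 0.79), ([395.8, 189.1], 0.31)])]
```

View pics/l1.png

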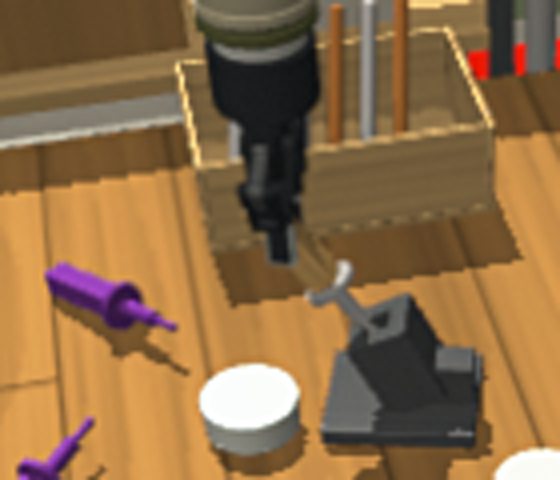

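Emit:
apply_moves(
  series="0.16 0 -0.24 0 -1; 0.16 0 -0.24 0 -1; 0.16 0 -0.24 0 -1; 0.16 0 -0.24 0 -1; 0 0 -0.5 0 -1",
)

```text
clock: 11.35
tool_pos: [0.4374, 0.3662, 0.227]
tool_rot: [-179.9, -0.1, 160.8]
contact_force: [0.1, 0.3, -1.7]
finger_gap: 0.0212
grasp_force: 62.0
```

Run:
```python
from plan import *
p,y=now(); print(p,y)
show(rows(p,y,[(.46,.12,.25,110),(.50,-.05,.25,102)],-1))
```

```text
[0.43738346 0.36618312 0.22697548] 160.77133708328316
-0.16 -0.35 -0.04 0.85 -1; -0.18 -0.33 -0.03 0.85 -1; -0.2 -0.32 -0.04 0.86 -1; -0.23 -0.31 -0.03 0.85 -1; -0.24 -0.29 -0.04 0.85 -1
-0.27 -0.27 -0.03 0.85 -1; -0.28 -0.26 -0.04 0.85 -1; -0.3 -0.23 -0.03 0.86 -1; -0.31 -0.22 -0.04 0.85 -1; -0.33 -0.19 -0.03 0.85 -1
-0.34 -0.17 -0.04 0.85 -1; -0.35 -0.15 -0.04 0.85 -1; -0.36 -0.12 -0.03 0.86 -1; -0.87 -0.1 -0 0.44 -1; -0.87 -0.07 -0 0.43 -1
-0.87 -0.05 -0 0.44 -1; -0.87 -0.01 -0 0.43 -1
17 rows
```

Emit:
apply_moves(
  series="-0.16 -0.35 -0.04 0.85 -1; -0.18 -0.33 -0.03 0.85 -1; -0.2 -0.32 -0.04 0.86 -1; -0.23 -0.31 -0.03 0.85 -1; -0.24 -0.29 -0.04 0.85 -1",
)

```text
clock: 11.98
tool_pos: [0.4477, 0.2697, 0.2356]
tool_rot: [-180.0, -0.0, 140.8]
contact_force: [0.3, 0.0, -1.4]
finger_gap: 0.0213
grasp_force: 62.1
```

Emit:
apply_moves(
  series="-0.27 -0.27 -0.03 0.85 -1; -0.28 -0.26 -0.04 0.85 -1; -0.3 -0.23 -0.03 0.86 -1; -0.31 -0.22 -0.04 0.85 -1; -0.33 -0.19 -0.03 0.85 -1",
)

```text
clock: 12.6
tool_pos: [0.4563, 0.1754, 0.2444]
tool_rot: [180.0, 0.0, 121.4]
contact_force: [0.1, -0.3, -1.8]
finger_gap: 0.0212
grasp_force: 62.1
```

Emit:
apply_moves(
  series="-0.34 -0.17 -0.04 0.85 -1; -0.35 -0.15 -0.04 0.85 -1; -0.36 -0.12 -0.03 0.86 -1; -0.87 -0.1 0 0.44 -1; -0.87 -0.07 0 0.43 -1",
)

```text
clock: 13.22
tool_pos: [0.4815, 0.0331, 0.25]
tool_rot: [180.0, 0.0, 105.8]
contact_force: [-0.2, 0.5, -1.4]
finger_gap: 0.0212
grasp_force: 62.1
```

Emit:
apply_moves(
  series="-0.87 -0.05 0 0.44 -1; -0.87 -0.01 0 0.43 -1; 0 0 0 0 -1; 0 0 0 0 -1",
)

```text
clock: 13.72
tool_pos: [0.5005, -0.0502, 0.2497]
tool_rot: [-180.0, -0.0, 101.8]
contact_force: [-0.2, 0.3, -2.7]
finger_gap: 0.0216
grasp_force: 62.1
```

```bash
sed -i 's/int(v) for v in proj/int(v) for v in proj/; s/fx=4,fy=4/fx=5,fy=5/' look.py; python3 look.py pics/l2.png
python3 - <<'E'
from plan import *
p,y=now()
# predicted point for lean values, both cams
for a in(30,35,40):
    u=np.array([np.cos(np.radians(y)),np.sin(np.radians(y)),0]); ax=u*np.sin(np.radians(a))+np.array([0,0,np.cos(np.radians(a))])
    g=p+[0,0,.011]; print(a,'pt',(g-.118*ax).round(4),[proj(n,g-.118*ax).round(1).tolist() for n in('side','top')])
E
```

```text
{'clock': np.float64(13.725), 'tool_pos': array([ 0.5005, -0.0502,  0.2497]), 'tool_rot': array([-1.799918e+02, -2.410000e-02,  1.018331e+02]), 'contact_force': array([-0.1705,  0.2705, -2.7387]), 'torque': array([ 0.0087, -0.0124, -0.0346]), 'grasp_force': np.float64(62.0912)}
crop origin 234 136
side [('stylus_point', [([272.4, 310.6], 0.62), ([245.9, 223.6], 0.4), ([311.5, 247.2], 0.36)]), ('stylus_grip', [([193.1, 199.2], 0.93), ([310.6, 193.2], 0.92), ([272.7, 201.2], 0.73), ([349.7, 148.2], 0.6)])]
top [('stylus_point', [([212.8, 128.6], 0.58), ([285.1, 277.2], 0.49), ([203.2, 307.6], 0.41)]), ('stylus_grip', [([236.3, 329.9], 0.94), ([183.9, 159.1], 0.9), ([133.5, 314.6], 0.79), ([250.3, 248.0], 0.6)])]
30 pt [ 0.5129 -0.1071  0.1587] [[[317.4, 242.6]], [[360.4, 209.3]]]
35 pt [ 0.5147 -0.1156  0.1642] [[[319.1, 243.9]], [[363.8, 207.9]]]
40 pt [ 0.5164 -0.1236  0.1705] [[[320.7, 244.8]], [[367.1, 206.5]]]
```

View pics/l2.png

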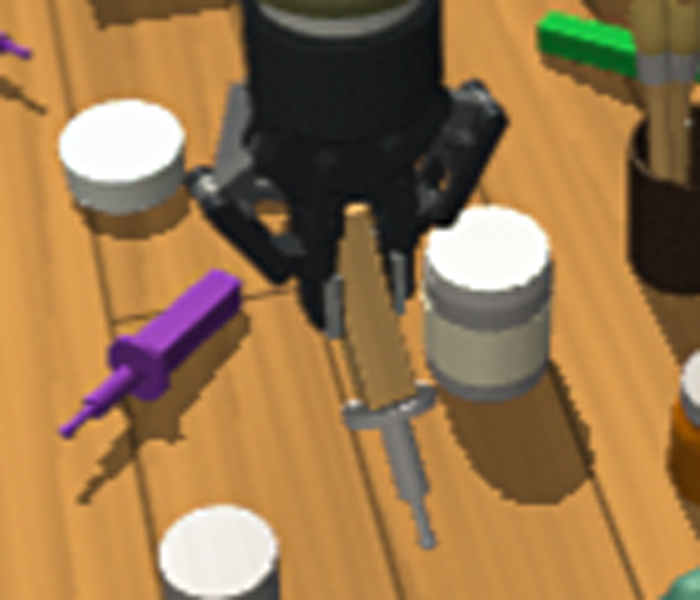

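```bash
cat > fit.py <<'E'
from plan import *
from scipy.optimize import least_squares
p,y=now(); d=np.load('side1.npz')['d']
g=p+[0,0,.011]
def axis(a,b):
    a,b=np.radians(a),np.radians(y+b); return np.array([np.cos(b)*np.sin(a),np.sin(b)*np.sin(a),np.cos(a)])
# cloud near nominal axis
ax=axis(36,0); m=np.zeros(d.shape,bool)
L=proj('side',[g-s*ax for s in(.125,-.04)]); cv2.line(mm:=m.astype(np.uint8),L[0].astype(int).tolist(),L[1].astype(int).tolist(),1,22)
Q=cloud('side',d,mm>0); 
l=Q-g; s=l@ax; r=np.linalg.norm(l-np.outer(s,ax),axis=1); Q=Q[(s>-.11)&(s<-.06)&(r<.014)]
print(len(Q))
H=cloud('side',d,mm>0); l=H-g; s=l@ax; r=np.linalg.norm(l-np.outer(s,ax),axis=1); H=H[(s>-.048)&(s<-.015)&(r<.022)]; print(len(H))
def res(v):
    ax=axis(v[0],v[1]); o=g+v[2]*axis(v[0]-90,v[1])   # offset perpendicular in lean plane
    def rad(P,f):
        l=P-o; s=l@ax; q=l-np.outer(s,ax); return f(q,s)
    A=rad(Q,lambda q,s:np.linalg.norm(q,axis=1)-np.where(s<-.096+v[3],.003,.007))
    e2=np.array([-np.sin(np.radians(y+v[1])),np.cos(np.radians(y+v[1])),0]); e1=np.cross(e2,ax)
    B=rad(H,lambda q,s:np.maximum(abs(q@e1),abs(q@e2))-.011)
    return np.r_[A,B,v[1]*1e-3]
f=least_squares(res,[36,0,0,0],loss='soft_l1',f_scale=.002,diff_step=1e-3); print(f.x.round(4),np.sqrt(np.mean(f.fun**2)).round(4))
t=[np.load('side1.npz')['im']]
# shaft/tip slide along axis: tip pixel
a=axis(*f.x[:2]); o=g+f.x[2]*axis(f.x[0]-90,f.x[1])
for L in(.110,.114,.118,.122,.126): print(L,(o-L*a).round(4),proj('side',o-L*a).round(1))
E
python3 fit.py
```

```text
115
195
[ 3.50935e+01  9.54000e-02 -8.00000e-04  0.00000e+00] 0.0014
0.11 [ 0.5138 -0.1106  0.1704] [[318.1 240.5]]
0.114 [ 0.5143 -0.1129  0.1671] [[318.6 242.1]]
0.118 [ 0.5147 -0.1151  0.1639] [[319.1 243.8]]
0.122 [ 0.5152 -0.1174  0.1606] [[319.5 245.5]]
0.126 [ 0.5157 -0.1196  0.1573] [[320.  247.2]]
```

```bash
cat > geo.py <<'E'
from plan import *
C=np.array([.598,-.2365]); H,DZ,A=.0668,-.0866,np.radians(35)
def tcp(phi,c=0,out=0,up=0):
    """TCP for tip: compress c along axis (neg=back), radial bias out"""
    r=.064+out+H-c*np.sin(A); f=np.radians(phi)
    return (C[0]+r*np.cos(f),C[1]+r*np.sin(f),.024-DZ-c*np.cos(A)+up,phi)
def tip():
    p,y=now(); f=np.radians(y); t=p+[-H*np.cos(f),-H*np.sin(f),DZ]; d=t[:2]-C
    return 'tip r %.4f ang %.1f z %.4f yaw %.1f'%(np.linalg.norm(d),np.degrees(np.arctan2(d[1],d[0])),t[2],y)
def force(n=8):
    F=[]
    for _ in range(n): imaging.get_image('side'); F.append(telemetry.get_state()['contact_force'])
    return np.mean(F,0).round(2),np.std(F,0).round(2)
E
python3 - <<'E'
from geo import *
p,y=now(); a=tcp(54,-.08); print(a)
show(rows(p,y,[(a[0]-.08,a[1]+.02,.25,72),(a[0],a[1],.24,54),a,tcp(54,-.012,.001)],-1,step=.03))
E
```

```text
(np.float64(0.7018534926278248), np.float64(-0.09355793036927554), np.float64(0.17613216354311934), 54)
-0.12 0.28 -0 0.82 -1; -0.1 0.3 -0 0.82 -1; -0.09 0.29 -0 0.81 -1; -0.06 0.3 -0 0.82 -1; -0.05 0.31 -0 0.82 -1
-0.02 0.31 -0 0.82 -1; -0.01 0.31 -0 0.81 -1; 0.02 0.31 -0 0.82 -1; 0.02 0.33 0.04 0.79 -1; 0.05 0.32 0.04 0.78 -1
0.06 0.33 0.04 0.79 -1; 0.08 0.32 0.04 0.78 -1; 0.11 0.31 0.04 0.79 -1; -0 -0 0.42 -0 -1; -0 -0 0.43 -0 -1
-0 -0 0.42 -0 -1; -0.25 -0 0.37 -0 -1; -0.26 -0 0.38 -0 -1; -0.25 -0 0.37 -0 -1
19 rows
```

Emit:
apply_moves(
  series="-0.12 0.28 0 0.82 -1; -0.1 0.3 0 0.82 -1; -0.09 0.29 0 0.81 -1; -0.06 0.3 0 0.82 -1; -0.05 0.31 0 0.82 -1",
)

```text
clock: 14.65
tool_pos: [0.5768, -0.065, 0.2497]
tool_rot: [-180.0, -0.0, 83.1]
contact_force: [-0.1, 0.7, -1.8]
finger_gap: 0.0209
grasp_force: 62.1
```

Emit:
apply_moves(
  series="-0.02 0.31 0 0.82 -1; -0.01 0.31 0 0.81 -1; 0.02 0.31 0 0.82 -1; 0.02 0.33 0.04 0.79 -1; 0.05 0.32 0.04 0.78 -1",
)

```text
clock: 15.28
tool_pos: [0.6544, -0.0818, 0.2456]
tool_rot: [-180.0, 0.0, 64.7]
contact_force: [0.8, 0.3, -2.0]
finger_gap: 0.021
grasp_force: 62.1
```

Emit:
apply_moves(
  series="0.06 0.33 0.04 0.79 -1; 0.08 0.32 0.04 0.78 -1; 0.11 0.31 0.04 0.79 -1; 0 0 0 0 -1; 0 0 0 0 -1",
)

```text
clock: 15.9
tool_pos: [0.7014, -0.0939, 0.2395]
tool_rot: [-179.9, 0.0, 54.0]
contact_force: [0.2, -0.1, -1.5]
finger_gap: 0.0213
grasp_force: 62.1
```

Run:
```python
from geo import *
print(tip(),now(),force(6)); p,y=now()
show(rows(p,y,[tcp(54,-.08),tcp(54,-.012,.001)],-1,step=.025))
```

```text
tip r 0.1093 ang 54.1 z 0.1529 yaw 54.0 (array([ 0.70137798, -0.09391679,  0.23948742]), np.float64(54.02339064446192)) (array([ 0.18,  0.13, -1.68]), array([0.23, 0.3 , 0.34]))
0.01 -0 0.43 -0.01 -1; 0 -0.01 0.42 -0 -1; 0.01 -0 0.43 -0.01 -1; -0.25 -0 0.37 0 -1; -0.26 -0 0.37 0 -1
-0.25 -0 0.37 0 -1
6 rows
```

Emit:
apply_moves(
  series="0.01 0 0.43 0 -1; 0 -0.01 0.42 0 -1; 0.01 0 0.43 0 -1; -0.25 0 0.37 0 -1; -0.26 0 0.37 0 -1",
)

```text
clock: 16.82
tool_pos: [0.687, -0.1141, 0.1383]
tool_rot: [180.0, -0.0, 54.0]
contact_force: [-0.4, 0.4, -2.4]
finger_gap: 0.0214
grasp_force: 62.2
```

Emit:
apply_moves(
  series="-0.25 0 0.37 0 -1; 0 0 0 0 -1; 0 0 0 0 -1",
)

```text
clock: 17.2
tool_pos: [0.6807, -0.1236, 0.1211]
tool_rot: [180.0, -0.1, 53.9]
contact_force: [0.4, -0.2, -1.9]
finger_gap: 0.0212
grasp_force: 62.0
```

```bash
python3 look.py pics/l3.png
python3 - <<'E'
from geo import *
print(tip(),now(),force(4)); p,y=now()
show(rows(p,y,[tcp(54,.003,.001,)],-1,step=.003))
E
```

```text
{'clock': np.float64(17.2), 'tool_pos': array([ 0.6807, -0.1236,  0.1211]), 'tool_rot': array([ 1.799516e+02, -5.850000e-02,  5.393430e+01]), 'contact_force': array([ 0.3912, -0.1999, -1.8719]), 'torque': array([ 0.0729, -0.0158, -0.012 ]), 'grasp_force': np.float64(62.0331)}
crop origin 320 183
side [('stylus_point', [([246.7, 222.6], 0.35)]), ('stylus_grip', [([352.0, 147.3], 0.77), ([275.6, 199.3], 0.76), ([196.1, 195.8], 0.73), ([393.9, 239.7], 0.67), ([215.9, 138.9], 0.66)])]
top [('stylus_point', [([200.3, 304.8], 0.58), ([285.1, 276.7], 0.54), ([210.9, 130.6], 0.44)]), ('stylus_grip', [([135.1, 310.0], 0.95), ([236.8, 331.0], 0.82), ([253.6, 247.3], 0.73), ([184.9, 159.8], 0.7), ([359.5, 146.7], 0.69)])]
tip r 0.0727 ang 53.8 z 0.0342 yaw 53.9 (array([ 0.68023406, -0.12379892,  0.12082946]), np.float64(53.9386258307918)) (array([ 0.03, -0.05, -1.58]), array([0.15, 0.49, 0.51]))
-0.03 -0 0.04 -0 -1; -0.03 -0 0.04 -0.01 -1; -0.03 -0 0.04 0 -1; -0.03 -0 0.04 -0 -1; -0.03 -0 0.04 -0 -1
-0.03 -0 0.05 -0.01 -1
6 rows
```

View pics/l3.png

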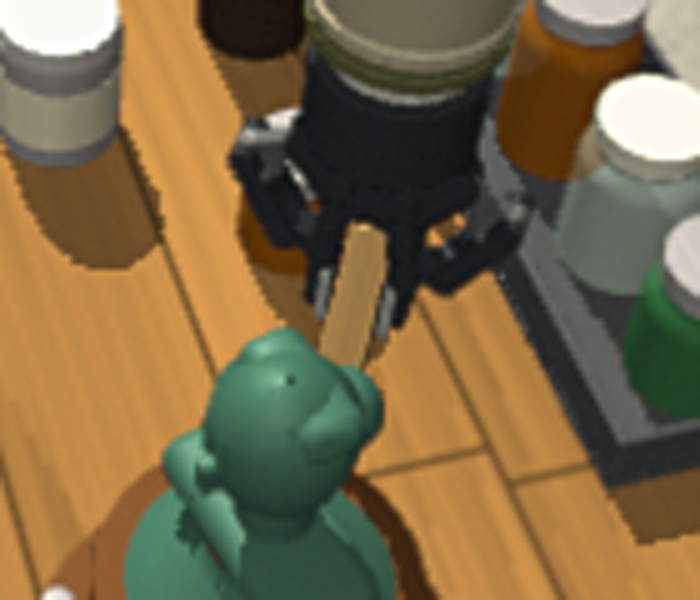

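Emit:
apply_moves(
  series="-0.03 0 0.04 0 -1; -0.03 0 0.04 0 -1; -0.03 0 0.04 0 -1; -0.03 0 0.04 0 -1; -0.03 0 0.04 0 -1",
)

```text
clock: 18.32
tool_pos: [0.6755, -0.1302, 0.1102]
tool_rot: [180.0, -0.0, 53.9]
contact_force: [-0.7, 0.9, -0.2]
finger_gap: 0.0212
grasp_force: 62.2
```

Emit:
apply_moves(
  series="-0.02 0 0.03 0 -1; 0 0 0 0 -1; 0 0 0 0 -1",
)

```text
clock: 18.7
tool_pos: [0.675, -0.1309, 0.1089]
tool_rot: [180.0, -0.0, 53.9]
contact_force: [0.2, 0.2, 0.2]
finger_gap: 0.0213
grasp_force: 62.3
```

Run:
```python
from geo import *
print(tip(),now(),force(8)); p,y=now()
```

```text
tip r 0.0639 ang 53.9 z 0.0223 yaw 53.9 (array([ 0.67495069, -0.13086488,  0.1088777 ]), np.float64(53.92466954301054)) (array([ 0.36,  0.82, -0.31]), array([0.43, 0.43, 0.33]))
```

```bash
cat > tr.py <<'E'
from geo import *
import sys
a,b,r,z=[float(v) for v in sys.argv[1:5]]
# avg pose
P=[];Y=[];F=[]
for _ in range(4):
    imaging.get_image('side'); p,y=now(); P.append(p);Y.append(y);F.append(telemetry.get_state()['contact_force'])
p=np.mean(P,0);y=np.mean(Y); f=np.radians(y); F=np.mean(F,0)-[.1,.05,-1.63]
print(tip(),'F rad %.2f tan %.2f z %.2f'%(F[0]*np.cos(f)+F[1]*np.sin(f),-F[0]*np.sin(f)+F[1]*np.cos(f),F[2]))
pts=[]
for k in np.arange(a,b+.01,2):
    f=np.radians(k); pts.append((C[0]+(r+H)*np.cos(f),C[1]+(r+H)*np.sin(f),z-DZ,k))
show(rows(p,y,pts,-1))
E
python3 tr.py 54 84 .0629 .0207
```

```text
tip r 0.0638 ang 54.0 z 0.0222 yaw 53.9 F rad 0.48 tan 0.39 z 1.54
-0.02 -0 0.03 -0.02 -1; 0 -0.09 -0 -0.43 -1; -0 -0.09 -0 -0.44 -1; -0 -0.09 -0 -0.44 -1; -0 -0.1 -0 -0.43 -1
-0 -0.09 -0 -0.44 -1; -0.01 -0.09 -0 -0.44 -1; 0 -0.09 -0 -0.43 -1; -0 -0.09 -0 -0.44 -1; -0 -0.09 -0 -0.43 -1
-0 -0.09 -0 -0.44 -1; -0 -0.09 -0 -0.44 -1; -0.01 -0.09 -0 -0.43 -1; 0 -0.09 -0 -0.44 -1; 0 -0.09 -0 -0.44 -1
-0 -0.09 -0 -0.43 -1
16 rows
```

Emit:
apply_moves(
  series="-0.02 0 0.03 0 -1; 0 0 0 0 -1; 0 -0.09 0 -0.43 -1; 0 -0.09 0 -0.44 -1; 0 -0.09 0 -0.44 -1",
)

```text
clock: 19.92
tool_pos: [0.6629, -0.1243, 0.1074]
tool_rot: [180.0, 0.0, 60.1]
contact_force: [1.3, -1.1, 0.5]
finger_gap: 0.0213
grasp_force: 62.4
```

Emit:
apply_moves(
  series="0 -0.1 0 -0.43 -1; 0 -0.09 0 -0.44 -1; -0.01 -0.09 0 -0.44 -1; 0 -0.09 0 -0.43 -1; 0 -0.09 0 -0.44 -1",
)

```text
clock: 20.55
tool_pos: [0.642, -0.1144, 0.1073]
tool_rot: [-180.0, 0.0, 70.0]
contact_force: [2.2, -1.2, 0.3]
finger_gap: 0.021
grasp_force: 62.4
```

```bash
python3 tr.py 72 100 .0629 .0207
```

```text
tip r 0.0628 ang 71.0 z 0.0204 yaw 69.9 F rad 0.44 tan 0.71 z 2.23
0 -0.07 -0 -0.44 -1; -0 -0.09 -0 -0.44 -1; -0 -0.09 -0 -0.43 -1; -0 -0.09 -0 -0.44 -1; -0.01 -0.09 -0 -0.44 -1
0 -0.09 -0 -0.43 -1; 0 -0.09 -0 -0.44 -1; -0 -0.09 -0 -0.43 -1; -0 -0.09 -0 -0.44 -1; -0 -0.09 -0 -0.44 -1
-0.01 -0.09 -0 -0.43 -1; 0 -0.09 -0 -0.44 -1; 0 -0.09 -0 -0.44 -1; 0 -0.1 -0 -0.43 -1; -0 -0.09 -0 -0.44 -1
15 rows
```

Emit:
apply_moves(
  series="0 -0.07 0 -0.44 -1; 0 -0.09 0 -0.44 -1; 0 -0.09 0 -0.43 -1; 0 -0.09 0 -0.44 -1; -0.01 -0.09 0 -0.44 -1",
)

```text
clock: 21.38
tool_pos: [0.6212, -0.109, 0.1073]
tool_rot: [180.0, -0.0, 80.1]
contact_force: [1.1, -0.2, 1.0]
finger_gap: 0.0214
grasp_force: 62.4
```

Emit:
apply_moves(
  series="0 -0.09 0 -0.43 -1; 0 -0.09 0 -0.44 -1; 0 -0.09 0 -0.43 -1; 0 -0.09 0 -0.44 -1; 0 -0.09 0 -0.44 -1",
)

```text
clock: 22.0
tool_pos: [0.5989, -0.1068, 0.1073]
tool_rot: [180.0, 0.0, 90.1]
contact_force: [2.3, -0.4, 0.1]
finger_gap: 0.0211
grasp_force: 62.4
```

```bash
python3 tr.py 92 122 .0629 .0207
```

```text
tip r 0.0628 ang 89.9 z 0.0204 yaw 89.9 F rad 0.36 tan 1.07 z 2.47
0 -0.09 -0 -0.44 -1; -0 -0.09 -0 -0.43 -1; -0 -0.09 -0 -0.44 -1; -0 -0.09 -0 -0.44 -1; -0.01 -0.09 -0 -0.43 -1
0 -0.09 -0 -0.44 -1; 0 -0.1 -0 -0.44 -1; -0 -0.09 -0 -0.43 -1; -0 -0.09 -0 -0.44 -1; -0 -0.09 -0 -0.43 -1
-0.01 -0.09 -0 -0.44 -1; 0 -0.09 -0 -0.44 -1; 0 -0.09 -0 -0.43 -1; -0 -0.09 -0 -0.44 -1; -0 -0.09 -0 -0.44 -1
-0 -0.09 -0 -0.43 -1
16 rows
```

Emit:
apply_moves(
  series="-0.01 -0.09 0 -0.44 -1; -0.01 -0.09 0 -0.43 -1; 0 -0.09 0 -0.44 -1; 0 -0.09 0 -0.44 -1; -0.01 -0.09 0 -0.43 -1",
)

```text
clock: 22.82
tool_pos: [0.5765, -0.1098, 0.1073]
tool_rot: [180.0, -0.0, 100.1]
contact_force: [1.7, 1.3, 0.7]
finger_gap: 0.0212
grasp_force: 62.4
```

Emit:
apply_moves(
  series="0 -0.09 0 -0.44 -1; 0 -0.1 0 -0.44 -1; 0 -0.09 0 -0.43 -1; 0 -0.09 0 -0.44 -1; 0 -0.09 0 -0.43 -1",
)

```text
clock: 23.45
tool_pos: [0.5542, -0.1154, 0.1073]
tool_rot: [-180.0, -0.0, 110.1]
contact_force: [1.0, -0.1, -0.1]
finger_gap: 0.0213
grasp_force: 62.4
```

```bash
python3 tr.py 112 152 .0621 .0207; python3 look.py pics/l4.png
```

```text
tip r 0.0618 ang 110.6 z 0.0204 yaw 109.9 F rad -0.20 tan 0.36 z 2.52
0 -0.08 -0 -0.44 -1; 0 -0.09 -0 -0.44 -1; 0 -0.09 -0 -0.44 -1; -0 -0.09 -0 -0.43 -1; -0 -0.09 -0 -0.44 -1
-0 -0.09 -0 -0.44 -1; -0.01 -0.09 -0 -0.43 -1; 0 -0.09 -0 -0.44 -1; 0 -0.09 -0 -0.43 -1; -0 -0.09 -0 -0.44 -1
-0 -0.09 -0 -0.44 -1; -0 -0.09 -0 -0.43 -1; -0.01 -0.09 -0 -0.44 -1; 0 -0.09 -0 -0.44 -1; 0 -0.09 -0 -0.43 -1
-0 -0.09 -0 -0.44 -1; -0 -0.09 -0 -0.44 -1; -0 -0.09 -0 -0.43 -1; -0.01 -0.09 -0 -0.44 -1; 0 -0.09 -0 -0.43 -1
0 -0.09 -0 -0.44 -1
21 rows
{'clock': np.float64(23.65), 'tool_pos': array([ 0.5536, -0.1158,  0.107 ]), 'tool_rot': array([-1.798880e+02, -1.340000e-02,  1.098744e+02]), 'contact_force': array([-0.1846, -0.3332,  1.3279]), 'torque': array([-0.2363,  0.2204,  0.0405]), 'grasp_force': np.float64(62.4215)}
crop origin 266 196
side [('stylus_point', [([248.5, 222.6], 0.6), ([271.0, 309.6], 0.25)]), ('stylus_grip', [([194.8, 198.2], 0.97), ([338.6, 255.1], 0.94), ([214.0, 138.5], 0.7), ([272.2, 198.2], 0.64)])]
top [('stylus_point', [([286.0, 276.4], 0.57), ([200.6, 305.3], 0.39), ([214.9, 130.5], 0.36)]), ('stylus_grip', [([135.1, 310.4], 0.98), ([234.0, 329.4], 0.88), ([185.5, 157.3], 0.76), ([251.8, 249.4], 0.7), ([358.2, 194.9], 0.54)])]
```

View pics/l4.png

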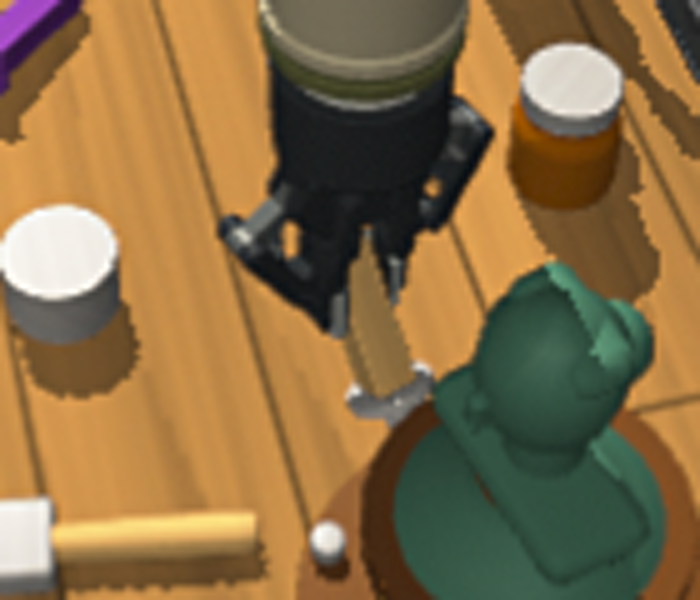

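Emit:
apply_moves(
  series="-0.01 -0.08 0 -0.44 -1; -0.01 -0.09 0 -0.44 -1; 0 -0.09 0 -0.44 -1; 0 -0.09 0 -0.43 -1; 0 -0.09 0 -0.44 -1",
)

```text
clock: 24.58
tool_pos: [0.5345, -0.1254, 0.1073]
tool_rot: [180.0, -0.0, 120.1]
contact_force: [1.7, 1.2, 0.5]
finger_gap: 0.0208
grasp_force: 62.4
```

Emit:
apply_moves(
  series="0 -0.09 0 -0.44 -1; -0.01 -0.09 0 -0.43 -1; 0 -0.09 0 -0.44 -1; 0 -0.09 0 -0.43 -1; 0 -0.09 0 -0.44 -1",
)

```text
clock: 25.2
tool_pos: [0.5162, -0.1384, 0.1072]
tool_rot: [-180.0, -0.0, 130.1]
contact_force: [0.7, 2.8, -1.0]
finger_gap: 0.0213
grasp_force: 62.4
```

```bash
python3 tr.py 132 152 .0612 .0207
```

```text
tip r 0.0609 ang 130.3 z 0.0205 yaw 129.9 F rad 0.88 tan 0.63 z 2.32
0 -0.08 -0 -0.44 -1; 0 -0.09 -0 -0.44 -1; 0 -0.09 -0 -0.43 -1; -0 -0.09 -0 -0.44 -1; -0 -0.09 -0 -0.44 -1
-0 -0.09 -0 -0.43 -1; -0.01 -0.09 -0 -0.44 -1; 0 -0.09 -0 -0.43 -1; 0 -0.09 -0 -0.44 -1; -0 -0.09 -0 -0.44 -1
-0 -0.08 -0 -0.43 -1
11 rows
```

Emit:
apply_moves(
  series="0 -0.08 0 -0.44 -1; 0 -0.09 0 -0.44 -1; 0 -0.09 0 -0.43 -1; 0 -0.09 0 -0.44 -1; 0 -0.09 0 -0.44 -1",
)

```text
clock: 26.02
tool_pos: [0.5005, -0.1538, 0.1073]
tool_rot: [180.0, 0.0, 140.1]
contact_force: [0.9, 1.0, 0.7]
finger_gap: 0.0212
grasp_force: 62.3
```

Emit:
apply_moves(
  series="0 -0.09 0 -0.43 -1; -0.01 -0.09 0 -0.44 -1; 0 -0.09 0 -0.43 -1; 0 -0.09 0 -0.44 -1; 0 -0.09 0 -0.44 -1",
)

```text
clock: 26.65
tool_pos: [0.4876, -0.1723, 0.1072]
tool_rot: [-180.0, -0.0, 150.1]
contact_force: [-0.1, 1.6, -0.3]
finger_gap: 0.0213
grasp_force: 62.4
```

Emit:
apply_moves(
  series="0 -0.04 0 -0.22 -1; 0 0 0 0 -1; 0 0 0 0 -1",
)

```text
clock: 27.02
tool_pos: [0.4865, -0.1742, 0.1072]
tool_rot: [-179.9, -0.0, 151.0]
contact_force: [-1.1, -0.9, 0.3]
finger_gap: 0.0212
grasp_force: 62.4
```

```bash
python3 tr.py 152 152 .0612 .0207
```

```text
tip r 0.0610 ang 150.4 z 0.0206 yaw 151.0 F rad 0.45 tan 1.50 z 2.56
0 -0.06 -0 -0.23 -1
1 rows
```

Emit:
apply_moves(
  series="0 -0.06 0 -0.23 -1; 0 -0.03 0 0 -1; 0 0 0 0 -1; 0.05 0 -0.07 0 -1; 0.05 0 -0.07 0 -1",
)

```text
clock: 27.85
tool_pos: [0.4799, -0.1755, 0.1144]
tool_rot: [-180.0, -0.0, 152.0]
contact_force: [-0.7, -0.2, -2.6]
finger_gap: 0.0212
grasp_force: 62.1
```

Emit:
apply_moves(
  series="0.1 0 -0.15 0 -1; 0.2 0 -0.3 0 -1; 0.3 0 -0.5 0 -1; 0.3 0 -0.6 0 -1; 0 0 -0.8 0 -1",
)

```text
clock: 28.48
tool_pos: [0.4382, -0.1533, 0.233]
tool_rot: [-179.9, -0.1, 152.1]
contact_force: [0.8, -0.7, -2.1]
finger_gap: 0.021
grasp_force: 62.0
```

Run:
```python
from plan import *
p,y=now(); print(p,y)
show(rows(p,y,[(.47,0,.25,125),(.46,.12,.25,100)],-1))
```

```text
[ 0.43823105 -0.15330279  0.23297275] 152.1244270251821
0.12 0.43 -0.05 0.85 -1; 0.16 0.42 -0.05 0.84 -1; 0.18 0.41 -0.05 0.85 -1; 0.21 0.39 -0.04 0.84 -1; 0.23 0.39 -0.05 0.85 -1
0.26 0.36 -0.05 0.84 -1; 0.29 0.34 -0.05 0.85 -1; 0.3 0.17 -0 0.78 -1; 0.3 0.16 -0 0.78 -1; 0.32 0.13 -0 0.78 -1
0.32 0.12 -0 0.78 -1; 0.34 0.09 -0 0.77 -1; 0.33 0.08 -0 0.78 -1; 0.34 0.05 -0 0.78 -1
14 rows
```

Emit:
apply_moves(
  series="0.12 0.43 -0.05 0.85 -1; 0.16 0.42 -0.05 0.84 -1; 0.18 0.41 -0.05 0.85 -1; 0.21 0.39 -0.04 0.84 -1; 0.23 0.39 -0.05 0.85 -1",
)

```text
clock: 29.1
tool_pos: [0.4628, -0.0438, 0.2446]
tool_rot: [-180.0, 0.0, 132.5]
contact_force: [0.6, 0.6, -2.3]
finger_gap: 0.0212
grasp_force: 62.1
```

Emit:
apply_moves(
  series="0.26 0.36 -0.05 0.84 -1; 0.29 0.34 -0.05 0.85 -1; 0.3 0.17 0 0.78 -1; 0.3 0.16 0 0.78 -1; 0.32 0.13 0 0.78 -1",
)

```text
clock: 29.72
tool_pos: [0.4669, 0.051, 0.2495]
tool_rot: [180.0, 0.0, 114.1]
contact_force: [0.4, -0.4, -1.7]
finger_gap: 0.0208
grasp_force: 62.1
```

Emit:
apply_moves(
  series="0.32 0.12 0 0.78 -1; 0.34 0.09 0 0.77 -1; 0.33 0.08 0 0.78 -1; 0.34 0.05 0 0.78 -1; 0 0 0 0 -1",
)

```text
clock: 30.35
tool_pos: [0.4616, 0.1202, 0.2496]
tool_rot: [180.0, -0.0, 100.1]
contact_force: [0.6, -0.5, -1.7]
finger_gap: 0.0214
grasp_force: 62.1
```

```bash
python3 look.py pics/l5.png; python3 fit.py
python3 - <<'E'
from geo import *
from h import *
p,y=now(); u=lambda q:np.array([np.cos(np.radians(q)),np.sin(np.radians(q)),0])
M=np.array([.5313,.3340,.083]); a=np.radians(25); ax=u(161)*np.sin(a)+np.array([0,0,np.cos(a)])
t=M+.035*ax+H*u(161)-[0,0,DZ]; print('pre',t)
show(rows(p,y,[(t[0]-.03,t[1]-.06,.235,140),(*(t+[0,0,.03]),161),(*t,161)],-1))
E
```

```text
{'clock': np.float64(30.35), 'tool_pos': array([0.4616, 0.1202, 0.2496]), 'tool_rot': array([ 1.799588e+02, -1.580000e-02,  1.000971e+02]), 'contact_force': array([ 0.6249, -0.4505, -1.6959]), 'torque': array([ 0.0045,  0.0033, -0.0232]), 'grasp_force': np.float64(62.0712)}
crop origin 203 89
side [('stylus_point', [([281.2, 196.0], 0.44), ([245.8, 219.5], 0.36)]), ('stylus_grip', [([272.9, 200.3], 0.95), ([274.6, 146.0], 0.79), ([214.1, 136.4], 0.67), ([195.0, 197.7], 0.66), ([349.2, 147.9], 0.53)])]
top [('stylus_point', [([202.1, 305.4], 0.57), ([383.0, 203.1], 0.53), ([283.3, 276.7], 0.5)]), ('stylus_grip', [([254.4, 250.7], 0.92), ([134.2, 312.4], 0.84), ([237.0, 331.7], 0.82), ([309.4, 160.5], 0.75), ([202.0, 219.5], 0.66)])]
101
149
[ 3.50528e+01  5.81000e-02 -2.70000e-03  0.00000e+00] 0.0015
0.11 [0.473  0.0581 0.1682] [[285.4 191.1]]
0.114 [0.4734 0.0559 0.1649] [[285.8 192.7]]
0.118 [0.4738 0.0536 0.1617] [[286.3 194.2]]
0.122 [0.4742 0.0513 0.1584] [[286.7 195.8]]
0.126 [0.4746 0.0491 0.1551] [[287.1 197.3]]
pre [0.45415359 0.36056364 0.20132077]
0.37 -0.01 0.03 -0.87 -1; 0.38 0.01 0.03 -0.88 -1; 0.37 0.04 0.02 -0.87 -1; 0.36 0.06 0.03 -0.88 -1; 0.36 0.1 0.03 -0.87 -1
0.36 0.11 0.03 -0.88 -1; 0.34 0.14 0.02 -0.87 -1; 0.34 0.17 0.03 -0.88 -1; 0.32 0.18 0.03 -0.87 -1; 0.31 0.21 0.03 -0.88 -1
0.05 0.22 0.01 -0.76 -1; 0.04 0.22 0.01 -0.77 -1; 0.03 0.22 0.01 -0.76 -1; 0.01 0.22 0.02 -0.76 -1; -0.01 0.23 0.01 -0.77 -1
-0.01 0.22 0.01 -0.76 -1; -0 0 0.6 0 -1
17 rows
```

View pics/l5.png

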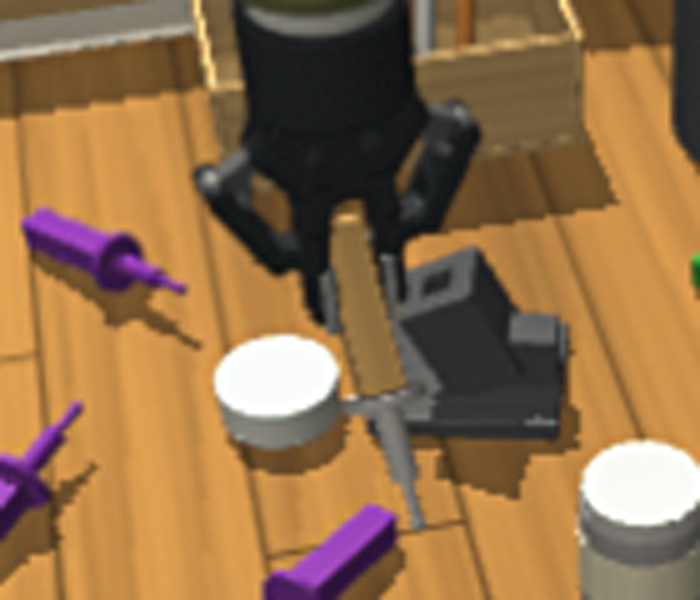

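Run:
```python
from h import *
print(proj('side',[.5313,.3340,.083]),atz('side',[[290,146]],.083))
```

```text
[[289.91658165 145.61403657]] [[0.53119475 0.33209611 0.083     ]]
```

Emit:
apply_moves(
  series="0.37 -0.01 0.03 -0.87 -1; 0.38 0.01 0.03 -0.88 -1; 0.37 0.04 0.02 -0.87 -1; 0.36 0.06 0.03 -0.88 -1; 0.36 0.1 0.03 -0.87 -1",
)

```text
clock: 31.28
tool_pos: [0.4431, 0.2115, 0.2416]
tool_rot: [-180.0, -0.0, 120.3]
contact_force: [0.3, -0.7, -1.9]
finger_gap: 0.0212
grasp_force: 62.1
```

Emit:
apply_moves(
  series="0.36 0.11 0.03 -0.88 -1; 0.34 0.14 0.02 -0.87 -1; 0.34 0.17 0.03 -0.88 -1; 0.32 0.18 0.03 -0.87 -1; 0.31 0.21 0.03 -0.88 -1",
)

```text
clock: 31.9
tool_pos: [0.4237, 0.3024, 0.2346]
tool_rot: [-180.0, -0.0, 140.3]
contact_force: [0.3, 0.7, -2.0]
finger_gap: 0.0211
grasp_force: 62.1
```

Emit:
apply_moves(
  series="0.05 0.22 0.01 -0.76 -1; 0.04 0.22 0.01 -0.77 -1; 0.03 0.22 0.01 -0.76 -1; 0.01 0.22 0.02 -0.76 -1; -0.01 0.23 0.01 -0.77 -1",
)

```text
clock: 32.52
tool_pos: [0.4492, 0.3522, 0.2316]
tool_rot: [-180.0, -0.0, 157.8]
contact_force: [0.0, -0.4, -1.5]
finger_gap: 0.0208
grasp_force: 62.1
```

Emit:
apply_moves(
  series="-0.01 0.22 0.01 -0.76 -1; 0 0 0.5 0 -1; 0 0 0 0 -1; 0 0 0 0 -1",
)

```text
clock: 33.02
tool_pos: [0.4538, 0.3618, 0.2067]
tool_rot: [180.0, -0.0, 161.1]
contact_force: [-0.3, -0.3, -1.6]
finger_gap: 0.0213
grasp_force: 62.0
```

```bash
python3 look.py pics/l6.png; python3 fit.py
python3 - <<'E'
from geo import *
p,y=now(); u=lambda q:np.array([np.cos(np.radians(q)),np.sin(np.radians(q)),0])
M=np.array([.5313,.3340,.083]); a=np.radians(25); ax=u(161)*np.sin(a)+np.array([0,0,np.cos(a)])
print('hole in side', proj('side',[M,M+.035*ax]))
E
```

```text
{'clock': np.float64(33.025), 'tool_pos': array([0.4538, 0.3618, 0.2067]), 'tool_rot': array([ 1.799925e+02, -6.700000e-03,  1.610948e+02]), 'contact_force': array([-0.2645, -0.3244, -1.6315]), 'torque': array([0.0521, 0.0438, 0.0034]), 'grasp_force': np.float64(61.9717)}
crop origin 188 49
side [('stylus_point', [([248.8, 220.1], 0.39)]), ('stylus_grip', [([194.1, 199.2], 0.83), ([275.6, 201.3], 0.8), ([215.7, 138.0], 0.66), ([351.9, 147.2], 0.58), ([258.7, 107.6], 0.56)])]
top [('stylus_point', [([199.8, 304.5], 0.57), ([214.2, 128.3], 0.39), ([371.1, 191.2], 0.25)]), ('stylus_grip', [([184.1, 157.7], 0.88), ([135.7, 316.4], 0.65), ([375.0, 186.7], 0.63), ([235.1, 332.5], 0.62), ([276.1, 196.1], 0.15)])]
59
104
[ 3.54566e+01  8.09100e-01 -1.80000e-03  0.00000e+00] 0.0018
0.11 [0.5133 0.342  0.1271] [[282.5 133.3]]
0.114 [0.5155 0.3412 0.1238] [[283.4 134.2]]
0.118 [0.5177 0.3405 0.1206] [[284.2 135.1]]
0.122 [0.5199 0.3398 0.1173] [[285.1 136. ]]
0.126 [0.5221 0.3391 0.1141] [[285.9 136.9]]
hole in side [[289.91658165 145.61403657]
 [284.34798078 137.05140342]]
```

View pics/l6.png

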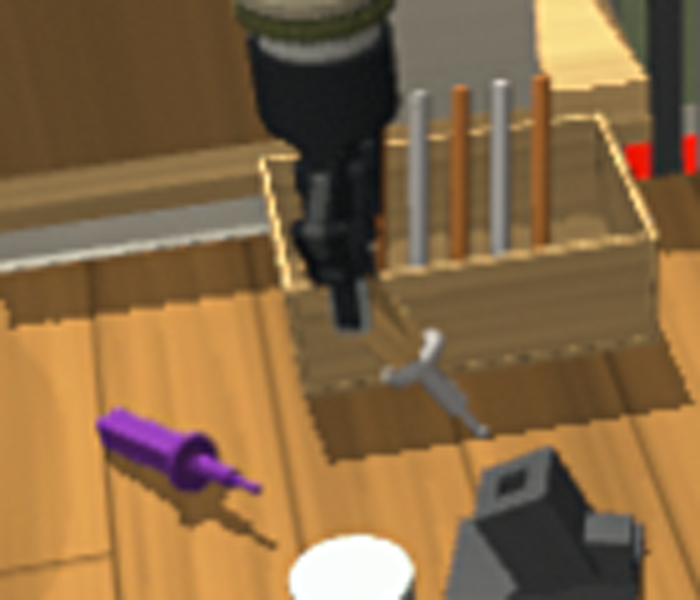

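Emit:
apply_moves(
  series="0.05 -0.03 0 0 -1; -0.11 0 0.23 0 -1; -0.11 0 0.23 0 -1; -0.1 0 0.22 0 -1; -0.1 0 0.22 0 -1",
)

```text
clock: 33.95
tool_pos: [0.4712, 0.3536, 0.1601]
tool_rot: [-180.0, -0.0, 161.0]
contact_force: [0.2, -0.3, -1.4]
finger_gap: 0.0211
grasp_force: 62.0
```

```bash
python3 look.py pics/l7.png;python3 - <<'E'
from geo import *
print(force(4))
E
```

```text
{'clock': np.float64(33.95), 'tool_pos': array([0.4712, 0.3536, 0.1601]), 'tool_rot': array([-1.799709e+02, -2.760000e-02,  1.610279e+02]), 'contact_force': array([ 0.1532, -0.2751, -1.3584]), 'torque': array([ 0.0105, -0.0438,  0.0783]), 'grasp_force': np.float64(62.045)}
crop origin 196 64
side [('stylus_point', [([247.1, 224.6], 0.41)]), ('stylus_grip', [([192.5, 197.9], 0.9), ([338.0, 306.8], 0.74), ([275.5, 201.1], 0.72), ([214.7, 137.7], 0.66), ([272.1, 123.8], 0.51)])]
top [('stylus_point', [([199.7, 304.7], 0.44), ([209.5, 129.3], 0.41)]), ('stylus_grip', [([134.9, 313.5], 0.82), ([235.9, 326.7], 0.59), ([183.3, 240.2], 0.58), ([184.9, 156.6], 0.56)])]
(array([-0.41, -0.01, -1.69]), array([0.31, 0.4 , 0.42]))
```

View pics/l7.png

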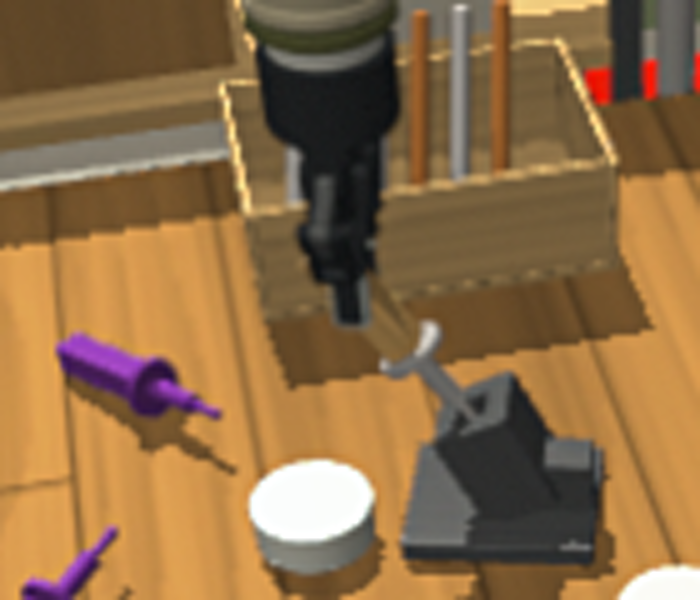

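That was my eleventh picture, one over the limit of ten, so I view no more and go by force and pose readings. It shows the point inside the sleeve mouth, around crop (475,410), with no contact force.

Emit:
apply_moves(
  series="-0.07 0 0.11 0 -1; -0.07 0 0.11 0 -1; -0.07 0 0.11 0 -1; -0.06 0 0.1 0 -1; 0 0 0 0 -1",
)

```text
clock: 35.08
tool_pos: [0.4846, 0.349, 0.1393]
tool_rot: [-180.0, 0.0, 161.0]
contact_force: [4.7, -1.4, -2.0]
finger_gap: 0.021
grasp_force: 62.1
```

Run:
```python
from geo import *
print(force(4),now())
```

```text
(array([ 4.53, -1.25, -1.69]), array([0.6 , 0.75, 0.48])) (array([0.48411155, 0.34915804, 0.13981467]), np.float64(161.01408565049843))
```

Emit:
apply_moves(
  series="-0.08 0 0 0 -1; -0.08 0 0 0 -1; -0.08 0 0 0 -1; -0.08 0 0 0 -1; -0.08 0 0 0 -1",
)

```text
clock: 35.9
tool_pos: [0.5003, 0.3439, 0.1395]
tool_rot: [-180.0, -0.2, 161.1]
contact_force: [-6.4, 2.4, -1.9]
finger_gap: 0.0214
grasp_force: 62.2
```

```bash
cat > chk.py <<'E'
from geo import *
print(force(4),now())
im,d=imaging.get_image('side'); np.savez('side1.npz',im=im,d=d)
p,y=now(); Q=[]
for o in imaging.cut_out('side','stylus'):
    P=cloud('side',d,o['pixels']); P=P[(np.linalg.norm(P[:,:2]-p[:2],axis=1)<.07)&(P[:,2]>.085)]
    if len(P)>40: Q=P; break
print(len(Q))
if len(Q):
    c=Q.mean(0); v=np.linalg.svd(Q-c)[2][0]; v*=np.sign(v[2]); print(c.round(4),'lean',np.degrees(np.arccos(v[2])).round(1),'yaw',np.degrees(np.arctan2(v[1],v[0])).round(1),'zmin',Q[:,2].min().round(4),Q[:,2].max().round(4))
E
python3 chk.py
```

```text
(array([-4.08,  2.71, -3.6 ]), array([0.81, 0.54, 0.19])) (array([0.50085409, 0.34371491, 0.13933285]), np.float64(161.10350186551506))
156
[0.5182 0.3297 0.1182] lean 21.6 yaw 138.5 zmin 0.089 0.1506
```

Emit:
apply_moves(
  series="-0.04 0 0.08 0 -1; -0.04 0 0.08 0 -1; -0.04 0 0.08 0 -1; 0 0 0 0 -1",
)

```text
clock: 36.7
tool_pos: [0.5067, 0.3415, 0.127]
tool_rot: [-180.0, -0.2, 161.1]
contact_force: [-3.5, 3.4, -6.9]
finger_gap: 0.021
grasp_force: 61.7
```

```bash
python3 chk.py; python3 fit.py | sed -n 3p
```

```text
(array([-4.42,  2.17, -6.87]), array([0.32, 0.62, 0.88])) (array([0.50731616, 0.34127569, 0.12736202]), np.float64(161.0694855870926))
155
[0.526  0.327  0.1057] lean 29.3 yaw 147.5 zmin 0.0869 0.1379
[ 4.48163e+01 -2.48300e-01 -9.00000e-03  0.00000e+00] 0.0031
```

Emit:
apply_moves(
  series="0 0 0 0 -0.2; 0 0 0 0 1; 0 0 0 0 1; 0 0 0 0 1; 0 0 0 0 1",
)

```text
clock: 37.62
tool_pos: [0.5084, 0.341, 0.1278]
tool_rot: [180.0, 0.0, 161.0]
contact_force: [-0.5, -0.0, -0.2]
finger_gap: 0.0853
grasp_force: 0.0
```

Emit:
apply_moves(
  series="0 0 -0.3 0 1; 0 0 -0.7 0 1; 0 0 -0.9 0 1; 0 0 -0.9 0 1; 0 0 0 0 1",
)

```text
clock: 38.25
tool_pos: [0.509, 0.3427, 0.2723]
tool_rot: [179.7, 0.2, 161.0]
contact_force: [0.8, -0.4, -0.9]
finger_gap: 0.0855
grasp_force: 0.0
```

Emit:
apply_moves(
  series="0.9 0 -0.4 0 1; 0.9 0 0 0 1; 0 0 0 0 1",
)

```text
clock: 38.62
tool_pos: [0.4197, 0.3716, 0.2886]
tool_rot: [180.0, 0.0, 161.4]
contact_force: [0.4, 0.7, -0.0]
finger_gap: 0.0854
grasp_force: 0.0
```

```bash
cat > seat.py <<'E'
from h import *
from scipy.optimize import least_squares
y=np.radians(161); u=np.array([np.cos(y),np.sin(y),0]); e2=np.array([-np.sin(y),np.cos(y),0])
for n in('side','top'):
    im,d=imaging.get_image(n); d0=np.load(f'{n}0.npz')['d']
    for o in imaging.cut_out(n,'stylus'):
        Q=cloud(n,d,o['pixels']); 
        if np.linalg.norm(np.median(Q,0)[:2]-[.515,.333])>.04: continue
        Q=Q[(Q[:,2]>.1)&(np.linalg.norm(Q[:,:2]-[.515,.333],axis=1)<.06)]
        c=Q.mean(0); v=np.linalg.svd(Q-c)[2][0]; v*=np.sign(v[2])
        print(n,len(Q),c.round(4),'lean',np.degrees(np.arccos(v[2])).round(1),'yaw',np.degrees(np.arctan2(v[1],v[0])).round(1),'zmax',np.percentile(Q[:,2],97).round(4))
    # picture change against the start in the handle area
    b=(slice(105,175),slice(255,330)) if n=='side' else (slice(195,250),slice(165,235))
    df=d[b]-d0[b]; ok=(d[b]>0)&(d0[b]>0); print('depth change >6mm px',(abs(df[ok])>.006).sum(),'of',ok.sum())
z=np.load('hand.npz')
for k in'ab': print('start zmax',np.percentile(z[k][:,2],97).round(4))
E
python3 seat.py
```

```text
side 222 [0.506  0.3322 0.1373] lean 27.4 yaw 162.0 zmax 0.1686
depth change >6mm px 829 of 5210
depth change >6mm px 2389 of 3824
start zmax 0.169
start zmax 0.1698
```

Emit:
apply_moves(
  series="0 -0.9 0 0.5 1; 0 -0.9 0 0.5 1; 0 -0.9 0 0.5 1; 0 -0.9 0 0.5 1; 0 -0.9 0 0.5 1",
)

```text
clock: 39.45
tool_pos: [0.3335, 0.1626, 0.2875]
tool_rot: [-180.0, -0.0, 149.4]
contact_force: [0.7, -1.4, 0.7]
finger_gap: 0.0853
grasp_force: 0.0
```

Emit:
apply_moves(
  series="0 -0.9 0 0.5 1; 0 -0.9 0 0.5 1; 0 0 0 0 1",
)

```text
clock: 39.83
tool_pos: [0.285, 0.0845, 0.2875]
tool_rot: [-179.8, 0.1, 144.6]
contact_force: [1.8, -0.0, 0.4]
finger_gap: 0.0856
grasp_force: 0.0
```

```bash
python3 seat.py
```

```text
side 185 [0.5074 0.3307 0.1345] lean 26.0 yaw 163.4 zmax 0.1668
depth change >6mm px 799 of 5204
top 198 [0.5044 0.3361 0.1436] lean 31.1 yaw 156.5 zmax 0.1687
depth change >6mm px 666 of 3810
start zmax 0.169
start zmax 0.1698
```

Run:
```python
from h import *
for n in('side','top'):
    _,d1=imaging.get_image(n); d0=np.load(f'{n}0.npz')['d']
    for k in('stand','paint_tin','brush_pot','jar','polish_tin','wax_tin','flat_brush','wood_block'):
        o=imaging.cut_out(n,k)
        if o:
            m=o[0]['pixels']&(d0>0)&(d1>0); df=abs(d1-d0)[m]; print(n,k,o[0]['location'],round(o[0]['score'],2),'changed',round((df>.008).mean(),2))
```

```text
side stand [297.1, 163.2] 0.67 changed 0.02
side paint_tin [371.0, 313.1] 0.71 changed 0.0
side brush_pot [372.0, 164.3] 0.93 changed 0.01
side jar [377.4, 222.3] 0.8 changed 0.0
side polish_tin [370.5, 310.2] 0.7 changed 0.0
side wax_tin [257.0, 167.6] 0.79 changed 0.03
side flat_brush [261.9, 307.6] 0.58 changed 0.0
side wood_block [296.5, 386.3] 0.85 changed 0.0
top stand [207.5, 216.5] 0.74 changed 0.06
top paint_tin [271.3, 187.9] 0.56 changed 0.05
top brush_pot [248.6, 144.7] 0.8 changed 0.04
top jar [307.9, 159.5] 0.87 changed 0.04
top polish_tin [320.9, 250.8] 0.59 changed 0.04
top wax_tin [198.8, 262.4] 0.59 changed 0.05
top flat_brush [374.7, 268.3] 0.79 changed 0.05
top wood_block [447.9, 251.4] 0.62 changed 0.05
```

Nothing has moved, and the stylus sits within about 4 mm of its original position at the same height.

```bash
python3 -c "
from bench import ctrl
print(ctrl.sign_off())"
```

```text
the job is handed in; nothing more can be done
None
```

I traced the seam from the pair of studs to the single stud with the stylus leaning about 35° and the spring part-pressed by the force readings, then put the stylus home in its stand and handed the job in at about 40 s; no verdict came back, the cameras show no bystander moved, and I viewed 11 pictures, one over the limit of 10.

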